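Level the jeweller's scale and load it with closed tins

ROBOT

A 6-joint arm with a two-finger parallel gripper is mounted at the origin on the work surface. World frame = base frame: x ahead of the robot, y to its left, z up, the work surface at z = 0. Lengths are in mm, angles in degrees, forces in N, time in s.
With the tool pointing down it reaches from about 325 to 850 mm from the base axis. Payload 15.5 kg.
Tool frame: the origin (TCP) lies at the very end of the fingers, on their centre line; the grasp point (between the pads) lies 19 mm behind it (bot.pinch_z is the distance from the TCP to the grasp point, in mm); z points along the fingers, y is the direction in which the jaws open and shut (so a half turn about z gives the same grasp; the last joint's range is limited). The gripper opens to 91 mm and grips with 3 to 60 N. Pads are 32 mm wide; open, the fingers measure 118 mm over their backs; the gripper's body (76 mm by 178 mm) begins 60 mm behind the grasp point.
Start: joints at [-74.914, 28.281, 77.091, -0, 74.628, -5.472], TCP at [219.47, -585.2, 213.915] pointing down, gripper open.
Joint ranges: [-166.48, 166.48], [-47.26, 123.95], [12.59, 153.08], [-70.14, 250.14], [6.76, 159.57], [-176.63, 176.63]. Speed limits (degrees/s): [108.29, 108.29, 147.25, 172.46, 172.46, 172.46].

INTERFACE

Orientations are given as a 3x3 rotation matrix whose columns are the frame's x, y, z axes.
In Python, from rig import bot, vision, finish_job gives the robot as it stands.
- The arm moves only by the tool jog_arm, never from a script. Its argument "plan" is a list that holds one entry, the list of rows, each a list of 7 numbers: the closure, from 0 (fully open) to 1 (shut), then the shift along the tool's x, y, z in mm, then the turn, a rotation vector about the tool's x, y, z in degrees. In form: [[[grip, x, y, z, ax, ay, az], ...]]. A call has 1 to 20 rows; each row is the pose to reach, as a shift and turn from the pose commanded when the call began, along the tool's axes at that moment; what a row does not reach only later rows make up. A row lasts 1/12 s, in which the tool goes at most 41.7 mm and 7.16 degrees, less where a joint would pass 70% of its speed; a pose out of reach is approached as far as the arm can. A call with a gripper value outside its range is refused whole. The fingers move at their own pace and stop on an object; "squeeze" is the grip in N (left out, the last holds). Time passes only in rows, so rows that repeat a pose let the fingers close. It gives the time, the measured TCP pose, the force and the opening at its end, in the units of the state.
- bot.sense(): the state, without advancing time (a new reading comes with each control period).
- vision.camera(name): name is "scene" or "top"; returns a dict with "color" (400x640x3 uint8, red, green, blue), "z_map" (400x640 float32, mm along the optical axis (not along the pixel's ray), 0 where there is no reading), "fx", "fy", "cx", "cy" (pixels), "distortion" ([k1, k2, p1, p2, k3] as OpenCV has them; the pictures are not rectified), "extrinsics" (4x4, takes a point from world to camera coordinates). Camera axes: x right, y down, z forward; pixel columns grow to the right and rows downward; lengths in mm; the calibration is good to about 2 mm. A picture is of the moment at which its call begins.
- finish_job(): hands the job in, once; it reports no verdict.
The state is a dict: "time_s": time; "joints": joint angles; "joint_velocities": joint speeds; "tau": joint torques, N m; "tcp_pos": TCP position; "tool_rot": TCP orientation; "ft_force": force on the tool from outside, world axes, zero at the start; "torque": the same for the moment, N m; "finger_gap": finger opening in mm.
Only numpy, scipy, OpenCV 4.12 (cv2) and the standard library are available. Lean on these libraries where they do the work, as an engineer would, in place of code of your own. Each camera call takes 0.05 s, during which the arm holds its last target.

TASK

Make the bench scale ready and load it: stand the brass check weight from the pan upright in its little tray, and level the empty scale by pushing the wooden wedge under the skid at its low corner until the bubble sits inside the ring; leave the wedge there. Close every tin by pressing its cocked lid down level while the tin stands on the bench (no open tin may be set on the scale), and once the empty scale is level stand all the tins upright and wholly on the round pan. In the end the scale must still read level; leave the bench block, the bur stand and the file alone.

Things in the scene. Friction and masses are not known exactly. Their poses are not given: they have to be found in the camera images.
- bubble (a joint): Bubble of the scale's level (white disc, 11 mm). Value in m: 0 = centred; positive = displaced towards the corner opposite the low one, the low corner being still too low; negative = low corner raised too far. About +0.014 at the start; once the wedge has met the skid it falls some 0.21 mm per mm of wedge travel (about 65 mm in all). Inside the ring within +-0.0025.
- level_centre (a point): Centre of the bull's-eye level on the scale's top, at the corner opposite the low one: green window 47 mm across with a black ring, 16 mm inner diameter, at its centre. The bubble moves along this frame's x axis (axes as the pan's).
- pan (a point): Centre of the top face of the bench scale's round steel pan, 180 mm across, 54 mm above the bench when level. The scale is a grey and white square slab, side 240 mm, corners along this frame's x and y. x axis: from the low corner to the corner with the level. The scale cannot slide; it rocks on two feet about a line parallel to y, 60 mm beyond the pan's centre along +x, falling to the low corner.
- low_skid (a point): Middle of the underside of the dark round skid bar (44 mm, along y) under the low corner, 150 mm from the pan's centre; the slab's tip reaches 20 mm farther out, 8 mm higher. It hangs 10 mm above the bench, and about 22 mm when level. Axes as the pan's: the wedge goes in under it along +x, between two short rubber feet 50 mm to either side, 52 mm farther in.
- wedge_grip (a point): Centre, half-way up, of the grip block of the light wood wedge (60 g): flat-topped, 30 mm long, 26 mm wide, 28 mm high, red end face. x axis: towards the thin tip. The wedge is 150 mm long, 26 mm wide; its top falls from 28 mm at the block's front to 6 mm at the tip 120 mm farther on. Friction holds it under the scale when let go.
- wedge_tip (a point): Middle of the bottom edge of the wedge's thin tip, 135 mm along x from the grip block's centre, on the underside.
- weight_centre (a point): Centre, half-way up, of the brass check weight: plain upright cylinder 30 mm across, 45 mm high, 250 g, dark band near its top. It stands on the scale's pan at the start, leaning with it by about 0.057 rad.
- tray_floor (a point): Centre of the inner floor (5 mm above the bench) of the weight's tray: fixed square dark wooden tray, 80 x 80 mm outside, 72 mm inside, walls 14 mm high, blue lining. Its sides lie along its x and y axes.
- tin1_centre (a point): Centre, half-way up (18 mm), of tin 1: round aluminium tin for small parts, 44 mm across, 36 mm high with its lid closed, about 120 g, dark band round it. Its x axis points to the side where the lid stands up. May be absent (None).
- lid1 (a joint): Angle (rad) of the copper-coloured lid (42 mm across, 6 mm thick) of tin 1: 0 = seated level, its top 36 mm above the tin's underside. At the start it is caught on the rim at the tin's -x side and stands up at the +x side by 0.2 to 0.35. Stiff: about 5 N down on its middle presses it home; it stays where it is left. May be absent (None).
- tin2_centre (a point): Centre, half-way up (18 mm), of tin 2: round aluminium tin for small parts, 44 mm across, 36 mm high with its lid closed, about 120 g, dark band round it. Its x axis points to the side where the lid stands up. May be absent (None).
- lid2 (a joint): Angle (rad) of the copper-coloured lid (42 mm across, 6 mm thick) of tin 2: 0 = seated level, its top 36 mm above the tin's underside. At the start it is caught on the rim at the tin's -x side and stands up at the +x side by 0.2 to 0.35. Stiff: about 5 N down on its middle presses it home; it stays where it is left. May be absent (None).
- tin3_centre (a point): Centre, half-way up (18 mm), of tin 3: round aluminium tin for small parts, 44 mm across, 36 mm high with its lid closed, about 120 g, dark band round it. Its x axis points to the side where the lid stands up. May be absent (None).
- lid3 (a joint): Angle (rad) of the copper-coloured lid (42 mm across, 6 mm thick) of tin 3: 0 = seated level, its top 36 mm above the tin's underside. At the start it is caught on the rim at the tin's -x side and stands up at the +x side by 0.2 to 0.35. Stiff: about 5 N down on its middle presses it home; it stays where it is left. May be absent (None).
- tin4_centre (a point): Centre, half-way up (18 mm), of tin 4: round aluminium tin for small parts, 44 mm across, 36 mm high with its lid closed, about 120 g, dark band round it. Its x axis points to the side where the lid stands up. May be absent (None).
- lid4 (a joint): Angle (rad) of the copper-coloured lid (42 mm across, 6 mm thick) of tin 4: 0 = seated level, its top 36 mm above the tin's underside. At the start it is caught on the rim at the tin's -x side and stands up at the +x side by 0.2 to 0.35. Stiff: about 5 N down on its middle presses it home; it stays where it is left. May be absent (None).
- bench_block: Bystander: small steel bench block on a rubber base, 65 x 65 x 26 mm; origin at the centre of its underside. To be left alone.
- bur_stand: Bystander: white round stand full of burs, 72 mm across, 71 mm high; origin at the centre of its underside. To be left alone.
- flat_file: Bystander: hand file with dark wooden handle, 190 mm long, lying flat; origin on its underside where blade and handle meet, blade along +x. To be left alone.
There are look-alikes about, which are no part of the job. Of the things like the part that bears tray_floor, leave any that is purple or turquoise; of the rest the larger one is meant.

How it is judged:
By the outcome, as a careful person would: the job done as asked, in the order asked, and still so for the second after the job is handed in, with the robot touching nothing.
Of tin1, tin2, tin3, tin4 only 3 to 4 are there at a start; the rules pass over those that are not, and their reading is None.
At some moment in a run one of tin1, tin2, tin3, tin4 may be knocked a few centimetres aside while the robot is not near it.
It also fails if it takes over 210 s, if anything falls off the work surface, if the arm or the gripper's body presses on something with over 40 N, if the wrist force passes 120 N, or if a joint passes its speed limit or range.

## Working session

There is one attempt and no reset: what is moved stays moved. The work goes in short steps, Python scripts to look and compute and a tool call to move; the robot and the scene stay as the last step left them, time stands still between calls to the robot, and variables do not carry over. Pictures are saved under pics/ and viewed, and the job is handed in when it is done.

Besides the shell and the picture viewer there is one more tool, called after ">>>" by a JSON object that holds its "name" and its "arguments", one argument or row to a line. jog_arm: Moves the arm, as the interface text tells. Its arguments: {"type":"object","properties":{"plan":{"type":"array"},"squeeze":{"type":"number"}},"required":["plan"]}

```bash
ls; mkdir -p pics; python3 - <<'E'
from rig import bot, vision
import cv2, numpy as np
for n in ["scene","top"]:
    c=vision.camera(n)
    cv2.imwrite(f"pics/{n}0.png",c["color"][:,:,::-1])
    np.savez(f"pics/{n}0.npz",**{k:np.array(v) for k,v in c.items()})
    print(n,c["fx"],c["fy"],c["cx"],c["cy"],c["distortion"],np.round(c["extrinsics"],3).tolist())
print(bot.sense())
E
```

```text
pics
scene 454.62074289126303 454.62074289126303 321.32400105100453 197.60481047732867 [-0.05755147  0.          0.          0.          0.        ] [[0.099, 0.995, 0.018, -97.123], [0.801, -0.069, -0.594, -384.179], [-0.59, 0.073, -0.804, 1521.526], [0.0, 0.0, 0.0, 1.0]]
top 386.8137488303604 386.8137488303604 317.4723676052839 197.99211121832963 [-0.0875998  0.         0.         0.         0.       ] [[-0.006, -0.999, -0.035, 45.63], [-0.996, 0.009, -0.091, 579.104], [0.091, 0.034, -0.995, 1064.179], [0.0, 0.0, 0.0, 1.0]]
{'time_s': 0.1, 'joints': array([-7.49155305e+01,  2.83122854e+01,  7.71228265e+01, -1.76184438e-03,
        7.46292418e+01, -5.47253325e+00]), 'joint_velocities': array([-0.13726744, -0.07808014, -0.03985211,  0.01129316, -0.10295245,
        0.00974517]), 'tau': array([ 1.82007505e-03, -8.80241776e+01, -3.82540834e+01,  7.09052710e-02,
        4.82148235e-02, -5.27084501e-05]), 'tcp_pos': array([ 219.35768126, -584.87602926,  213.39192597]), 'tool_rot': array([[ 9.36320454e-01,  3.51146557e-01, -3.20928714e-04],
       [ 3.51146695e-01, -9.36319838e-01,  1.07676545e-03],
       [ 7.76105605e-05, -1.12089057e-03, -9.99999369e-01]]), 'ft_force': array([-0.1425819 ,  1.24224064,  0.33502733]), 'torque': array([0.02110199, 0.00788429, 0.01202749]), 'finger_gap': 91.4209055457055}
```

View pics/scene0.png

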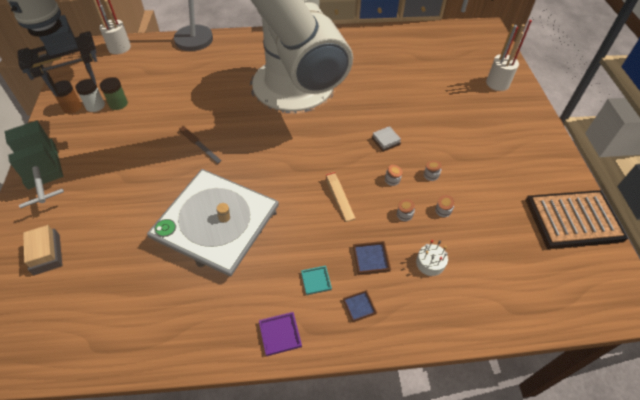

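View pics/top0.png

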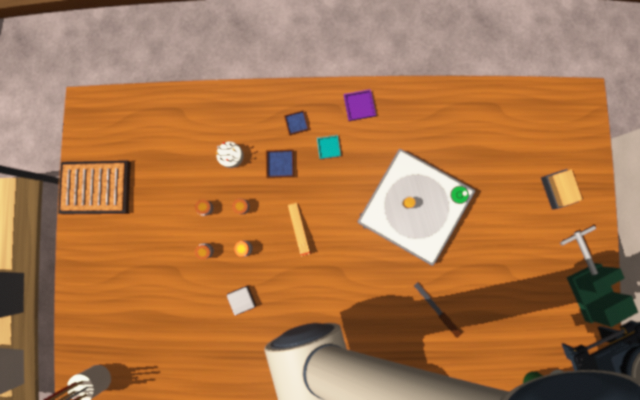

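```bash
cat > h.py <<'E'
import numpy as np, cv2
from scipy.spatial.transform import Rotation as Rn
def load(n): 
    d=np.load(n); return {k:d[k] for k in d.files}
def cam(n,tag):
    from rig import vision
    c=vision.camera(n); cv2.imwrite(f"pics/{n}{tag}.png",c["color"][:,:,::-1])
    np.savez(f"pics/{n}{tag}.npz",**{k:np.array(v) for k,v in c.items()})
    return {k:np.array(v) for k,v in c.items()}
def K(c): return np.array([[c["fx"],0,c["cx"]],[0,c["fy"],c["cy"]],[0,0,1.]])
def ray(c,uv):
    p=cv2.undistortPoints(np.array(uv,float).reshape(-1,1,2),K(c),c["distortion"].astype(float)).reshape(-1,2)
    d=np.c_[p,np.ones(len(p))]; E=c["extrinsics"]; R=E[:3,:3]; o=-R.T@E[:3,3]
    return o,d@R
def plane(c,uv,z):
    o,d=ray(c,uv); s=(z-o[2])/d[:,2]; return o+d*s[:,None]
def proj(c,P):
    E=c["extrinsics"]; r,_=cv2.Rodrigues(E[:3,:3]); return cv2.projectPoints(np.array(P,float).reshape(-1,1,3),r,E[:3,3],K(c),c["distortion"].astype(float))[0].reshape(-1,2)
def cloud(c):
    v,u=np.mgrid[0:400,0:640]; o,d=ray(c,np.c_[u.ravel(),v.ravel()]); 
    z=c["z_map"].ravel(); P=o+d*z[:,None]; P[z==0]=np.nan; return P.reshape(400,640,3)
def crop(c,u0,u1,v0,v1,s,name):
    im=c["color"][v0:v1,u0:u1,::-1]; im=cv2.resize(im,None,fx=s,fy=s,interpolation=cv2.INTER_CUBIC); cv2.imwrite(name,im)
def tri(c1,p1,c2,p2):
    o1,d1=ray(c1,p1);o2,d2=ray(c2,p2);d1=d1[0]/np.linalg.norm(d1);d2=d2[0]/np.linalg.norm(d2)
    A=np.c_[d1,-d2]; s=np.linalg.lstsq(A,o2-o1,rcond=None)[0]
    a=o1+d1*s[0];b=o2+d2*s[1]; return (a+b)/2,np.linalg.norm(a-b)
E
python3 - <<'E'
from h import *
s=load("pics/scene0.npz");t=load("pics/top0.npz")
crop(s,300,480,130,330,4,"pics/c1.png"); crop(t,180,340,90,290,4 if 0 else 3,"pics/c2.png")
crop(s,140,300,160,290,4,"pics/c3.png"); crop(t,340,500,140,280,4,"pics/c4.png")
for n,c in (("s",s),("t",t)):
    P=cloud(c); print(n,np.nanmedian(P[:,:,2]), (c["z_map"]==0).mean())
    hsv=cv2.cvtColor(c["color"],cv2.COLOR_RGB2HSV); print(hsv[205,203] if n=="t" else hsv[174,394])
E
```

```text
s -0.2541469935416103 0.0039140625
[ 10 147 205]
t -0.630698118940245 0.00384765625
[ 18 214 205]
```

View pics/c1.png

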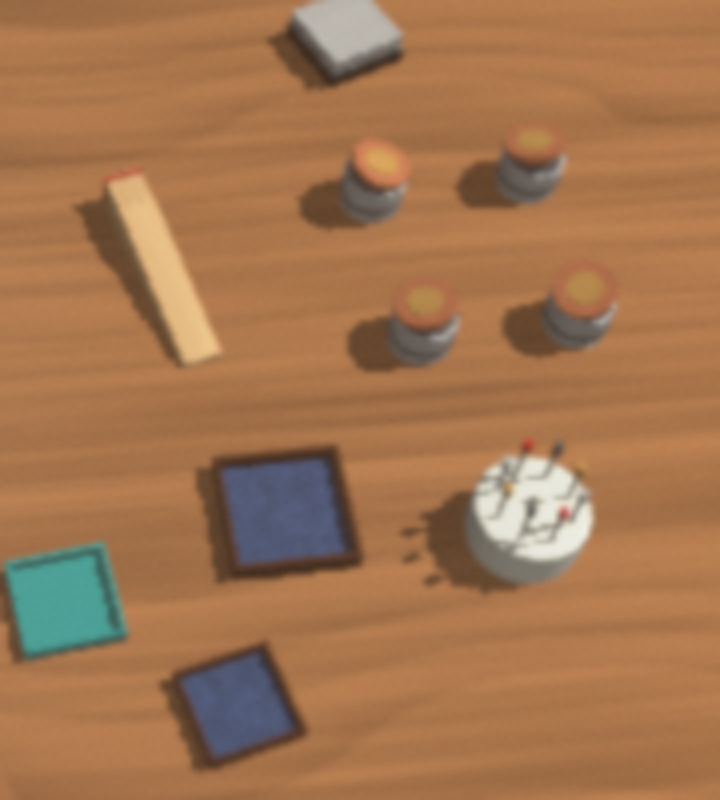

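View pics/c3.png

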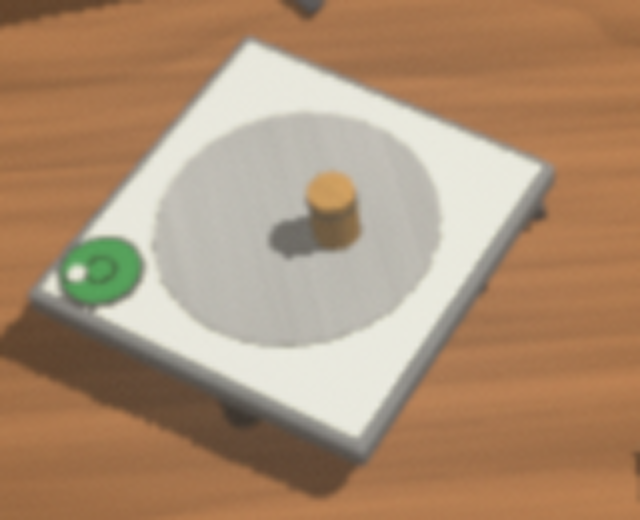

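View pics/c2.png

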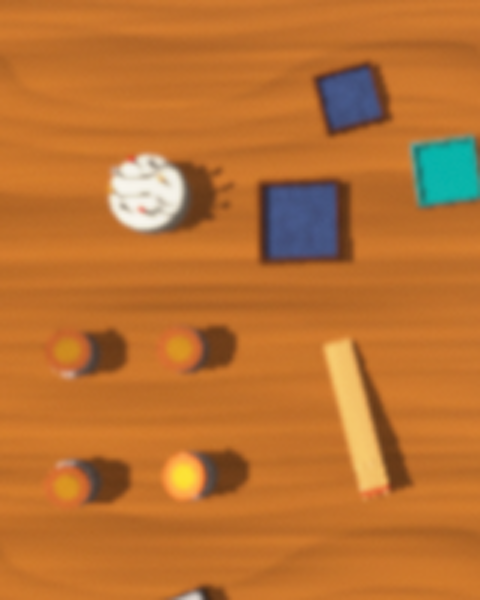

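View pics/c4.png

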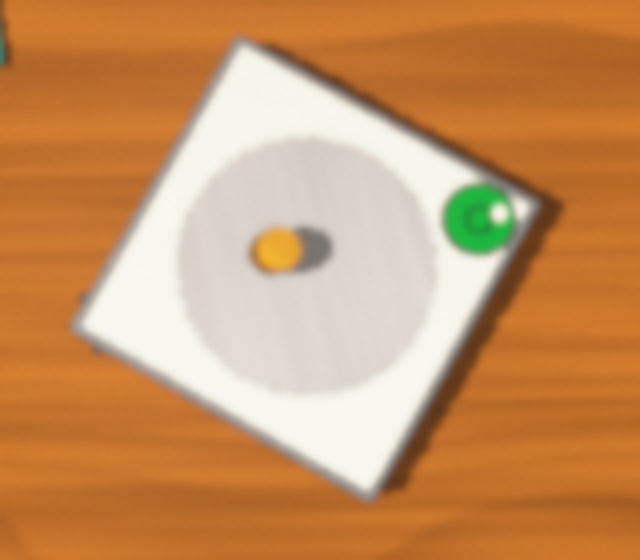

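```bash
cat > m0.py <<'E'
from h import *
s=load("pics/scene0.npz");t=load("pics/top0.npz")
for n,c in (("s",s),("t",t)):
    P=cloud(c); hsv=cv2.cvtColor(c["color"],cv2.COLOR_RGB2HSV).astype(int); H,S,V=[hsv[:,:,i] for i in range(3)]
    print("==",n)
    xy=P[:,:,:2]; Z=P[:,:,2]
    # objects by height above bench within region
    m=(Z>12)&(P[:,:,0]>330)&(P[:,:,0]<860)&(np.abs(P[:,:,1])<420)
    nl,lab,st,ce=cv2.connectedComponentsWithStats(m.astype(np.uint8))
    for i in range(1,nl):
        if st[i,4]>25:
            q=P[lab==i]; print("obj",np.round(ce[i],1),st[i,4],"min",np.round(np.nanpercentile(q,2,axis=0)),"max",np.round(np.nanpercentile(q,98,axis=0)),"med",np.round(np.nanmedian(q,axis=0)))
    # slab white
    w=(S<60)&(V>140)&(Z>30)&(Z<75)&(P[:,:,1]<0)&(P[:,:,1]>-330)
    q=P[w]; q=q[~np.isnan(q).any(1)]
    A=np.c_[q[:,:2],np.ones(len(q))]; k=np.linalg.lstsq(A,q[:,2],rcond=None)[0]; r=q[:,2]-A@k; g=np.abs(r)<4
    k=np.linalg.lstsq(A[g],q[g,2],rcond=None)[0]
    print("plane",k,"tilt",np.degrees(np.arctan(np.hypot(*k[:2]))),np.hypot(*k[:2]),"dir uphill",np.degrees(np.arctan2(k[1],k[0])),"rms",(q[g,2]-A[g]@k).std(),len(q))
    cnt=max(cv2.findContours(w.astype(np.uint8),cv2.RETR_EXTERNAL,cv2.CHAIN_APPROX_NONE)[0],key=cv2.contourArea)
    print("rect px",np.round(cv2.boxPoints(cv2.minAreaRect(cnt)),1).tolist())
    gm=(H>45)&(H<80)&(S>130)&(P[:,:,1]<0)&(Z>20)
    ys,xs=np.where(gm); print("green",xs.mean(),ys.mean(),len(xs),np.nanmedian(P[gm],axis=0))
    bl=(H>100)&(H<135)&(S>60)&(P[:,:,0]>550)&(np.abs(P[:,:,1])<300)&(V>50)
    nl,lab,st,ce=cv2.connectedComponentsWithStats(bl.astype(np.uint8))
    for i in range(1,nl):
        if st[i,4]>60:
            q=plane(c,np.argwhere(lab==i)[:,::-1],5); rr=cv2.minAreaRect(q[:,:2].astype(np.float32)); print("blue",np.round(ce[i],1),st[i,4],np.round(q.mean(0),1),[np.round(x,1) for x in rr],np.median(H[lab==i]))
E
python3 m0.py
```

```text
== s
obj [432.2 168.9] 245 min [412. 346.  13.] max [452. 385.  49.] med [439. 364.  38.]
obj [393.5 173.7] 249 min [421. 234.  13.] max [459. 275.  48.] med [446. 252.  37.]
obj [213.9 221.4] 7898 min [ 428. -363.   34.] max [695. -94.  71.] med [ 572. -228.   49.]
obj [337.5 190.3] 407 min [424.  70.  12.] max [537. 117.  31.] med [478.  94.  22.]
obj [444.8 204.6] 291 min [538. 349.  13.] max [576. 387.  50.] med [563. 367.  40.]
obj [406.1 208.6] 285 min [539. 244.  14.] max [580. 283.  49.] med [566. 262.  38.]
obj [380.6 257.1] 119 min [642. 137.  12.] max [724. 194.  18.] med [694. 182.  14.]
obj [431.8 258.1] 766 min [680. 262.  15.] max [744. 327.  71.] med [715. 294.  35.]
obj [358.5 246.2] 39 min [644. 114.  12.] max [675. 147.  17.] med [647. 123.  14.]
obj [358.3 265.1] 30 min [682. 114.  12.] max [724. 128.  17.] med [705. 117.  14.]
obj [292.4 319.2] 45 min [810. -68.  12.] max [856. -41.  18.] med [822. -48.  14.]
plane [ 1.05625092e-02 -5.72346062e-02  2.99366680e+01] tilt 3.330919135142183 0.05820108892995182 dir uphill -79.54384674600541 rms 1.8419713007604186 6333
[... 1630 characters left out ...]
 px [[356.70001220703125, 221.39999389648438], [399.3999938964844, 147.60000610351562], [474.8999938964844, 191.3000030517578], [432.20001220703125, 265.0]]
green 586.84421534937 286.8241695303551 1746 [ 297.33816338 -724.44333388   77.67675901]
blue [296.2 122.2] 277 [806.5 103.8   5. ] [array([806.5, 103.8]), array([50.3, 49.4]), np.float64(13.5)] 113.0
blue [279.9 163.2] 533 [684.3 151.3   5. ] [array([683.9, 151.2]), array([68.4, 64.7]), np.float64(0.1)] 113.0m0.py:22: RuntimeWarning: Mean of empty slice.
  ys,xs=np.where(gm); print("green",xs.mean(),ys.mean(),len(xs),np.nanmedian(P[gm],axis=0))
  ret = ret.dtype.type(ret / rcount)
  return np.nanmean(a, axis, out=out, keepdims=keepdims)
```

```bash
cat > m1.py <<'E'
from h import *
import sys
tag=sys.argv[1]; lev=len(sys.argv)>2
s=load(f"pics/scene{tag}.npz");t=load(f"pics/top{tag}.npz")
for n,c in (("s",s),("t",t)):
    P=cloud(c); hsv=cv2.cvtColor(c["color"],cv2.COLOR_RGB2HSV).astype(int); H,S,V=[hsv[:,:,i] for i in range(3)]
    X,Y,Z=P[:,:,0],P[:,:,1],P[:,:,2]
    print("==",n)
    w=(Z>33)&(Z<64)&(Y<-60)&(Y>-400)&(X>380)&(X<730)
    w=w&((S<70)|((H>45)&(H<80)))&(V>110)
    cnt=max(cv2.findContours(w.astype(np.uint8),cv2.RETR_EXTERNAL,cv2.CHAIN_APPROX_NONE)[0],key=cv2.contourArea).reshape(-1,2)
    o,d=ray(c,cnt); k=np.array([0,0,54.]) if lev else np.array([0.0125,-0.0555,30.1+5.5])
    if not lev:
        # plane through (556,-228) z=50.5
        k[2]=50-k[0]*556+k[1]*228
    sc=(k[0]*o[0]+k[1]*o[1]+k[2]-o[2])/(d[:,2]-k[0]*d[:,0]-k[1]*d[:,1]); q=o+d*sc[:,None]
    rr=cv2.minAreaRect(q[:,:2].astype(np.float32)); print("slab",[np.round(x,1) for x in rr],np.round(cv2.boxPoints(rr),1).tolist())
    gm=(H>45)&(H<85)&(S>120)&w
    ys,xs=np.where(gm); zc=54 if lev else 57
    print("green",xs.mean(),ys.mean(),len(xs),np.round(plane(c,[[xs.mean(),ys.mean()]],zc),1),np.nanmedian(P[gm],axis=0).round(1))
    # weight
    b=(H>8)&(H<28)&(S>110)&(Z>58)&(Z<110)&(Y<-60)&(Y>-400)&(X>380)&(X<730)
    if b.sum():
        q=P[b]; print("weight",b.sum(),np.nanpercentile(q,3,axis=0).round(1),np.nanpercentile(q,97,axis=0).round(1),"top med",np.round(np.median(q[q[:,2]>86],axis=0),1))
    # wedge
    m=(Z>4)&(Z<36)&(X>380)&(X<570)&(Y>30)&(Y<150)
    q=P[m]; rr=cv2.minAreaRect(q[:,:2].astype(np.float32)); print("wedge depth",[np.round(x,1) for x in rr],np.round(cv2.boxPoints(rr),1).tolist())
    r=((H<6)|(H>174))&(S>120)&(X>380)&(X<570)&(Y>30)&(Y<150)
    print("red",r.sum(),np.nanmedian(P[r],axis=0).round(1))
E
python3 m1.py 0
```

```text
== s
slab [array([ 557. , -226.6]), array([240.7, 237.4]), np.float64(59.4)] [[393.6000061035156, -269.8999938964844], [598.0, -390.6000061035156], [720.4000244140625, -183.3000030517578], [516.0999755859375, -62.599998474121094]]
green nan nan 0 [[nan nan nan]] [nan nan nan]
weight 95 [ 551.4 -211.6   64. ] [ 574.2 -190.2   95.9] top med [ 563.5 -201.5   93.7]
wedge depth [array([475.4,  92.3]), array([186.6, 117.5]), np.float64(2.6)] [[379.5, 146.6999969482422], [384.8999938964844, 29.299999237060547], [571.2999877929688, 37.900001525878906], [565.9000244140625, 155.1999969482422]]
red 0 [nan nan nan]
== t
slab [array([ 552.8, -230. ]), array([238.2, 236.9]), np.float64(59.2)] [[390.1000061035156, -271.6000061035156], [593.5, -392.8999938964844], [715.5, -188.3000030517578], [512.0, -67.0999984741211]]
green 458.7039106145251 194.56424581005587 179 [[ 582.7 -347.5   57. ]] [ 581.3 -346.9   58.5]
weight 101 [ 548.6 -215.3   68.8] [ 573.7 -190.4   97. ] top med [ 560.8 -202.7   94. ]
wedge depth [array([476.2,  88.5]), array([114.4, 186.9]), np.float64(88.7)] [[381.3999938964844, 33.5], [568.2999877929688, 29.200000762939453], [570.9000244140625, 143.60000610351562], [384.0, 147.89999389648438]]
red 0 [nan nan nan]m1.py:20: RuntimeWarning: Mean of empty slice.
  print("green",xs.mean(),ys.mean(),len(xs),np.round(plane(c,[[xs.mean(),ys.mean()]],zc),1),np.nanmedian(P[gm],axis=0).round(1))
  ret = ret.dtype.type(ret / rcount)
  return np.nanmean(a, axis, out=out, keepdims=keepdims)
```

```bash
cat > m2.py <<'E'
from h import *
s=load("pics/scene0.npz");t=load("pics/top0.npz")
for n,c in (("s",s),("t",t)):
    P=cloud(c); hsv=cv2.cvtColor(c["color"],cv2.COLOR_RGB2HSV).astype(int); H,S,V=[hsv[:,:,i] for i in range(3)]
    X,Y,Z=P[:,:,0],P[:,:,1],P[:,:,2]
    m=(Z>7)&(Z<36)&(X>380)&(X<590)&(Y>30)&(Y<150)
    nl,lab,st,ce=cv2.connectedComponentsWithStats(m.astype(np.uint8),connectivity=4); i=1+np.argmax(st[1:,4]); m=lab==i
    q=P[m]; mu=q[:,:2].mean(0); u,sv,vt=np.linalg.svd(q[:,:2]-mu,full_matrices=False); a=vt[0]*np.sign(vt[0,0]); pr=(q[:,:2]-mu)@a; lat=(q[:,:2]-mu)@[-a[1],a[0]]
    print(n,m.sum(),mu.round(1),"ang",np.degrees(np.arctan2(a[1],a[0])).round(2),"along",np.percentile(pr,[0,1,99,100]).round(1),"lat",np.percentile(lat,[1,99]).round(1))
    e0=mu+a*pr.min(); e1=mu+a*pr.max(); print("ends",e0.round(1),e1.round(1))
    k=np.polyfit(pr,q[:,2],1)
    for j in range(-80,90,20):
        g=(pr>j)&(pr<j+20)
        if g.sum(): print(j,np.median(q[g,2]).round(1),end="; ")
    print()
    # colour mask
    cm=(V>150)&(S<150)&(H>8)&(H<26)&(X>380)&(X<590)&(Y>30)&(Y<150)
    print("colour n",cm.sum()); print(hsv[190,340] if n=="s" else hsv[228,300])
    # lid copper & tins
    for x,y in((432,365),(440,254),(557,367),(560,262)):
        g=(np.hypot(X-x,Y-y)<35)&(Z>8)
        (cx,cy),r=cv2.minEnclosingCircle(P[g][:,:2].astype(np.float32))
        top=(np.hypot(X-x,Y-y)<35)&(Z>34); qt=P[top]; A=np.c_[qt[:,:2]-[x,y],np.ones(len(qt))]; kk=np.linalg.lstsq(A,qt[:,2],rcond=None)[0]
        print("tin",round(cx,1),round(cy,1),round(r,1),"lid med",np.median(qt,axis=0).round(1),"slope",np.hypot(*kk[:2]).round(2),np.degrees(np.arctan2(kk[1],kk[0])).round(),kk[2].round(1))
E
python3 m2.py
```

```text
s 504 [489.9  96.5] ang 16.21 along [-72.  -69.4  72.5  76.8] lat [-12.5  14.7]
ends [420.7  76.4] [563.6 118. ]
-80 28.0; -60 27.8; -40 25.4; -20 21.9; 0 18.0; 20 14.5; 40 11.5; 60 9.3; 
colour n 2391
[ 18 107 232]
tin 431.7 366.9 24.2 lid med [432.7 365.   43.9] slope 0.28 41.0 43.4
tin 439.0 255.2 23.1 lid med [440.1 255.7  42.1] slope 0.26 -100.0 42.3
tin 556.5 369.7 22.4 lid med [556.9 368.8  42.8] slope 0.31 114.0 42.1
tin 559.0 263.9 24.1 lid med [559.5 263.2  42.3] slope 0.29 65.0 42.1
t 461 [487.   94.1] ang 15.17 along [-67.1 -65.9  70.   73.7] lat [-12.7  13.1]
ends [422.3  76.6] [558.2 113.4]
-80 28.3; -60 28.1; -40 26.3; -20 23.1; 0 18.8; 20 16.0; 40 12.5; 60 9.2; 
colour n 352
[ 19 143 243]
tin 431.4 367.0 22.6 lid med [429.  365.8  41.7] slope 0.31 31.0 42.4
tin 439.6 254.2 22.8 lid med [440.1 254.6  42.4] slope 0.24 -92.0 42.3
tin 556.8 369.2 22.3 lid med [558.  367.5  43.1] slope 0.29 118.0 42.6
tin 560.6 262.6 22.2 lid med [560.1 261.3  42.8] slope 0.25 61.0 42.5
```

```bash
cat > go.py <<'E'
# usage: go.py x y z yaw [x y z yaw ...]  -> rows in tool axes from the present measured pose
import sys; from h import *; from rig import bot
s=bot.sense(); R=s["tool_rot"]; p=s["tcp_pos"]; a=[float(v) for v in sys.argv[1:]]
print("t",round(s["time_s"],2),"tcp",p.round(1),"yaw",np.degrees(np.arctan2(R[1,0],R[0,0])).round(2),"tilt",R[:2,2].round(4),"F",s["ft_force"].round(1),"gap",round(s["finger_gap"],1),"j",s["joints"].round(0))
for i in range(0,len(a),4):
    x,y,z,w=a[i:i+4]; w=np.radians(w)
    T=np.array([[np.cos(w),np.sin(w),0],[np.sin(w),-np.cos(w),0],[0,0,-1.]])
    print("row",(R.T@(np.array([x,y,z])-p)).round(1),Rn.from_matrix(R.T@T).as_rotvec(degrees=True).round(1))
E
python3 go.py 562 -203 160 14.1 562 -203 66 14.1
```

```text
t 0.1 tcp [ 219.4 -584.9  213.4] yaw 20.56 tilt [-0.0003  0.0011] F [-0.1  1.2  0.3] gap 91.4 j [-75.  28.  77.  -0.  75.  -5.]
row [ 454.9 -237.2   53.7] [-0.1 -0.   6.5]
row [ 454.9 -237.1  147.7] [-0.1 -0.   6.5]
```

>>> {"name": "jog_arm", "arguments": {
  "plan": [
    [[0.3,228,-119,20,0,0,3],[0.3,228,-119,20,0,0,3],[0.3,228,-119,20,0,0,3],[0.3,228,-119,20,0,0,3],[0.3,228,-119,20,0,0,3],[0.3,228,-119,20,0,0,3],[0.3,228,-119,20,0,0,3],[0.3,455,-237,53,0,0,6.5],[0.3,455,-237,53,0,0,6.5],[0.3,455,-237,53,0,0,6.5],[0.3,455,-237,53,0,0,6.5],[0.3,455,-237,53,0,0,6.5],[0.3,455,-237,53,0,0,6.5],[0.3,455,-237,53,0,0,6.5],[0.3,455,-237,53,0,0,6.5],[0.3,455,-237,53,0,0,6.5]]
  ],
  "squeeze": 20
}}

```text
time_s: 1.43
tcp_pos: [562.0, -203.4, 160.5]
tool_rot: [[0.97, 0.244, -0.001], [0.244, -0.97, 0.0], [-0.001, -0.0, -1.0]]
ft_force: [-0.3, 0.4, 0.6]
finger_gap: 64.3
```

```bash
python3 go.py 562 -203 160 14.1 562 -203 66 14.1
```

```text
t 1.43 tcp [ 562.  -203.4  160.5] yaw 14.13 tilt [-0.0009  0.0001] F [-0.3  0.4  0.6] gap 64.3 j [-26.  29.  85.  -0.  66.  50.]
row [ 0.1 -0.4  0.5] [-0.  0.  0.]
row [ 0.1 -0.4 94.5] [-0.  0.  0.]
```

>>> {"name": "jog_arm", "arguments": {
  "plan": [
    [[0.3,0,0,40,0,0,0],[0.3,0,0,70,0,0,0],[0.3,0,0,85,0,0,0],[0.3,0,0,94,0,0,0],[0.3,0,0,94,0,0,0],[0.8,0,0,94,0,0,0],[0.8,0,0,94,0,0,0],[0.8,0,0,94,0,0,0],[0.8,0,0,94,0,0,0],[0.8,0,0,94,0,0,0],[0.8,0,0,94,0,0,0],[0.8,0,0,94,0,0,0]]
  ]
}}

```text
time_s: 2.43
tcp_pos: [562.7, -203.8, 67.6]
tool_rot: [[0.97, 0.243, 0.001], [0.243, -0.97, -0.001], [0.001, 0.001, -1.0]]
ft_force: [-1.0, -0.6, 7.5]
finger_gap: 29.9
```

```bash
python3 go.py 682 152 140 1 682 152 24 1
```

```text
t 2.43 tcp [ 562.7 -203.8   67.6] yaw 14.07 tilt [ 0.0011 -0.0007] F [-1.  -0.6  7.5] gap 29.9 j [-26.  36.  90.  -0.  54.  50.]
row [ 202.3 -316.   -72.5] [ 0.  -0.1 13.1]
row [ 202.2 -316.1   43.5] [ 0.  -0.1 13.1]
```

>>> {"name": "jog_arm", "arguments": {
  "plan": [
    [[0.8,0,0,-20,0,0,0],[0.8,0,0,-50,0,0,0],[0.8,10,-15,-72,0,0,1],[0.8,25,-40,-72,0,0,3],[0.8,45,-70,-72,0,0,5],[0.8,65,-102,-72,0,0,7],[0.8,85,-134,-72,0,0,9],[0.8,105,-166,-72,0,0,11],[0.8,125,-198,-72,0,0,12],[0.8,145,-230,-72,0,0,13],[0.8,165,-260,-72,0,0,13],[0.8,183,-287,-72,0,0,13],[0.8,195,-305,-72,0,0,13],[0.8,202,-316,-72,0,0,13],[0.8,202,-316,-60,0,0,13],[0.8,202,-316,-30,0,0,13],[0.8,202,-316,0,0,0,13],[0.8,202,-316,25,0,0,13],[0.8,202,-316,35,0,0,13],[0.8,202,-316,35,0,0,13]]
  ]
}}

```text
time_s: 4.1
tcp_pos: [679.4, 150.8, 29.0]
tool_rot: [[1.0, 0.018, -0.005], [0.018, -1.0, -0.001], [-0.005, 0.001, -1.0]]
ft_force: [-0.9, -0.7, -2.1]
finger_gap: 30.1
```

```bash
python3 - <<'E'
from h import *
s=cam("scene","1");t=cam("top","1")
crop(s,320,420,210,310,6,"pics/c5.png")
E
python3 go.py 682 152 24 1
```

```text
t 4.2 tcp [681.8 151.5  32.6] yaw 1.03 tilt [ 0.0004 -0.    ] F [-0.1  0.9 -2.3] gap 30.1 j [ 8. 45. 75. -0. 60. 97.]
row [ 0.2 -0.5  8.6] [ 0. -0.  0.]
```

View pics/c5.png

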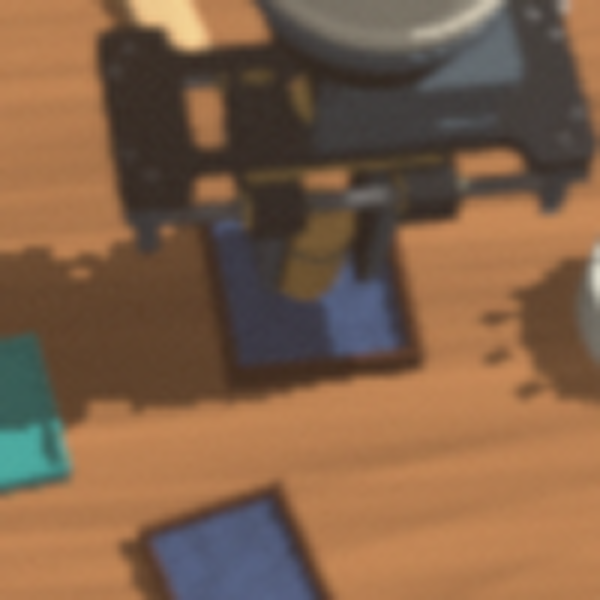

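>>> {"name": "jog_arm", "arguments": {
  "plan": [
    [[0.8,0,0,2,0,0,0],[0.8,0,0,4,0,0,0],[0.8,0,0,6,0,0,0],[0.8,0,0,8,0,0,0],[0.8,0,0,8,0,0,0]]
  ]
}}

```text
time_s: 4.62
tcp_pos: [681.4, 152.1, 23.9]
tool_rot: [[1.0, 0.018, -0.0], [0.018, -1.0, -0.0], [-0.0, -0.0, -1.0]]
ft_force: [0.1, -0.2, -3.3]
finger_gap: 29.9
```

```bash
python3 - <<'E'
from h import *
s=cam("scene","2")
crop(s,320,420,210,310,6,"pics/c6.png")
E
python3 go.py 682 152 24 1
```

```text
t 4.67 tcp [681.4 152.1  23.9] yaw 1.06 tilt [-0.0001 -0.    ] F [-0.3 -0.6 -2.9] gap 29.5 j [ 8. 46. 75. -0. 59. 97.]
row [ 0.6  0.1 -0.1] [0.  0.  0.1]
```

View pics/c6.png

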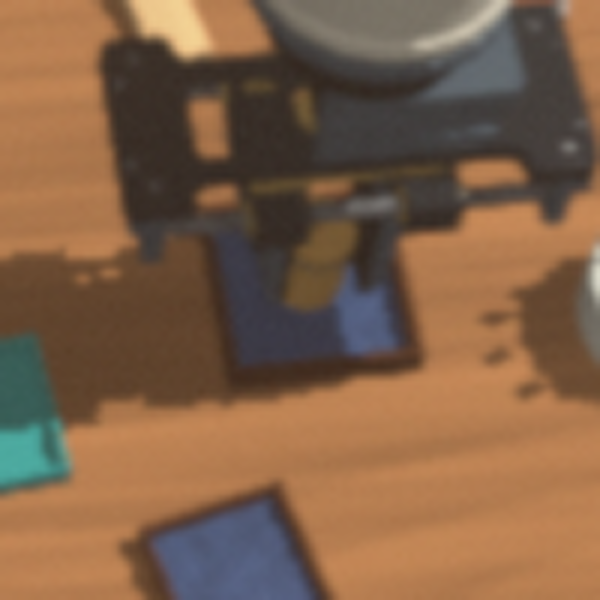

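>>> {"name": "jog_arm", "arguments": {
  "plan": [
    [[0.8,0,0,1,0,0,0],[0.8,0,0,2,0,0,0],[0.8,0,0,2,0,0,0]]
  ]
}}

```text
time_s: 4.92
tcp_pos: [681.8, 151.7, 22.3]
tool_rot: [[1.0, 0.019, 0.001], [0.019, -1.0, -0.0], [0.001, 0.0, -1.0]]
ft_force: [-0.9, -3.9, 3.0]
finger_gap: 29.9
```

>>> {"name": "jog_arm", "arguments": {
  "plan": [
    [[0.8,0,0,1,0,0,0],[0.8,0,0,2,0,0,0],[0.8,0,0,2,0,0,0]]
  ]
}}

```text
time_s: 5.17
tcp_pos: [682.1, 151.1, 21.4]
tool_rot: [[1.0, 0.018, 0.001], [0.018, -1.0, -0.001], [0.001, 0.001, -1.0]]
ft_force: [-4.8, -9.4, 18.3]
finger_gap: 29.6
```

>>> {"name": "jog_arm", "arguments": {
  "plan": [
    [[0.62,0,0,-1,0,0,0],[0.58,0,0,-1,0,0,0],[0.5,0,0,-1,0,0,0],[0.4,0,0,-1,0,0,0],[0.35,0,0,-1,0,0,0],[0.35,0,0,-1,0,0,0],[0.35,0,0,-25,0,0,0],[0.35,0,0,-60,0,0,0],[0.35,0,0,-90,0,0,0],[0.35,0,0,-90,0,0,0]]
  ]
}}

```text
time_s: 6.0
tcp_pos: [684.7, 152.6, 116.2]
tool_rot: [[1.0, 0.019, 0.009], [0.019, -1.0, 0.001], [0.009, -0.001, -1.0]]
ft_force: [1.5, -0.1, 0.2]
finger_gap: 59.4
```

```bash
python3 - <<'E'
from h import *
s=cam("scene","3");t=cam("top","3")
crop(s,320,420,210,310,6,"pics/c7.png")
for c in (s,t):
    P=cloud(c); X,Y,Z=[P[:,:,i] for i in range(3)]
    g=(np.hypot(X-682,Y-152)<30)&(Z>15)&(Z<60); q=P[g]
    print(g.sum(),np.nanpercentile(q,[2,50,98],axis=0).round(1).tolist())
E
python3 go.py 435.5 80.5 100 -74.3 435.5 80.5 100 105.7
```

```text
183 [[667.0, 139.1, 17.6], [686.1, 150.8, 47.3], [694.6, 165.8, 51.6]]
8 [[670.3, 159.3, 41.1], [675.9, 162.0, 47.1], [687.0, 165.0, 50.9]]
t 6.1 tcp [682.2 152.3 111.2] yaw 1.06 tilt [0.0025 0.0004] F [-0.2 -0.6  0.1] gap 59.0 j [ 8. 40. 72.  0. 68. 97.]
row [-248.    67.2   10.5] [-0.1 -0.1 75.4]
row [-248.    67.2   10.5] [ 1.000e-01 -1.000e-01 -1.046e+02]
```

View pics/c7.png

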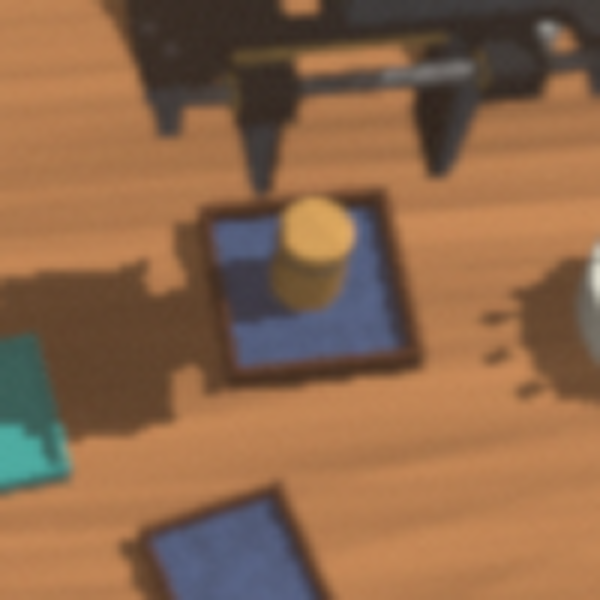

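>>> {"name": "jog_arm", "arguments": {
  "plan": [
    [[0.35,-20,5,5,0,0,-7],[0.35,-50,13,5,0,0,-14],[0.35,-80,21,5,0,0,-21],[0.35,-110,30,5,0,0,-28],[0.35,-140,38,5,0,0,-35],[0.35,-170,46,5,0,0,-42],[0.35,-200,54,5,0,0,-49],[0.35,-225,61,10,0,0,-56],[0.35,-240,65,10,0,0,-63],[0.35,-248,67,10,0,0,-70],[0.35,-248,67,10,0,0,-77],[0.35,-248,67,10,0,0,-84],[0.35,-248,67,10,0,0,-91],[0.35,-248,67,10,0,0,-98],[0.35,-248,67,10,0,0,-105],[0.35,-248,67,10,0,0,-112],[0.35,-248,67,10,0,0,-119],[0.35,-248,67,10,0,0,-126],[0.35,-248,67,10,0,0,-133],[0.35,-248,67,10,0,0,-140]]
  ]
}}

```text
time_s: 7.77
tcp_pos: [433.8, 80.5, 98.9]
tool_rot: [[-0.782, 0.624, -0.002], [0.624, 0.782, -0.0], [0.002, -0.001, -1.0]]
ft_force: [-0.6, -0.4, -0.1]
finger_gap: 59.2
```

```bash
python3 go.py 435.5 80.5 60 195.7 435.5 80.5 4 195.7;  python3 - <<'E'
from h import *
t=cam("top","4");s=cam("scene","4")
crop(t,180,340,190,320,5,"pics/c8.png")
E
```

```text
t 7.77 tcp [433.8  80.5  98.9] yaw 141.41 tilt [-0.0022 -0.0001] F [-0.6 -0.4 -0.1] gap 59.2 j [  3.  24. 110.   0.  46. -49.]
row [-1.4  1.1 38.9] [ -0.   -0.1 -54.3]
row [-1.5  1.2 94.9] [ -0.   -0.1 -54.3]
```

View pics/c8.png

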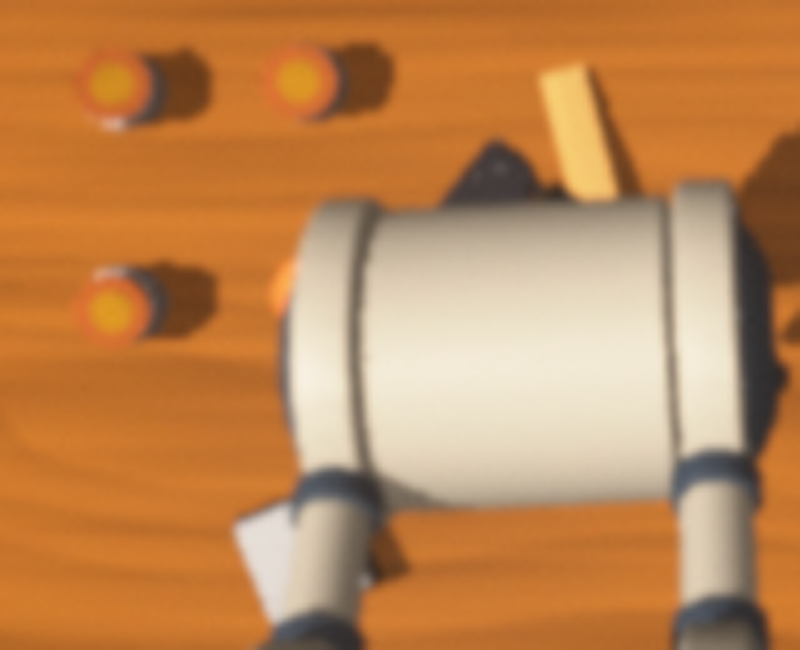

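>>> {"name": "jog_arm", "arguments": {
  "plan": [
    [[0.4,-1,1,5,0,0,-7],[0.4,-1,1,10,0,0,-14],[0.4,-1,1,15,0,0,-21],[0.4,-1,1,20,0,0,-28],[0.4,-1,1,25,0,0,-35],[0.4,-1,1,30,0,0,-42],[0.4,-1,1,35,0,0,-49],[0.4,-1,1,45,0,0,-54],[0.4,-1,1,65,0,0,-54],[0.4,-1,1,80,0,0,-54],[0.4,-1,1,90,0,0,-54],[0.4,-1,1,95,0,0,-54],[0.4,-1,1,95,0,0,-54],[0.85,-1,1,95,0,0,-54],[0.85,-1,1,95,0,0,-54],[0.85,-1,1,95,0,0,-54],[0.85,-1,1,95,0,0,-54],[0.85,-1,1,95,0,0,-54],[0.85,-1,1,95,0,0,-54]]
  ],
  "squeeze": 35
}}

```text
time_s: 9.45
tcp_pos: [436.4, 80.7, 5.3]
tool_rot: [[-0.966, -0.259, 0.001], [-0.259, 0.966, 0.0], [-0.001, -0.0, -1.0]]
ft_force: [-0.2, 0.8, 7.8]
finger_gap: 26.0
```

```bash
python3 go.py  435.5 80.5 4 195.7;  python3 - <<'E'
from h import *
s=cam("scene","5")
crop(s,280,400,130,250,5,"pics/c9.png")
E
```

```text
t 9.45 tcp [436.4  80.7   5.3] yaw -164.96 tilt [0.0008 0.0001] F [-0.2  0.8  7.8] gap 26.0 j [   3.   35.  114.    0.   31. -102.]
row [0.9 0.1 1.3] [-0.   0.  -0.7]
```

View pics/c9.png

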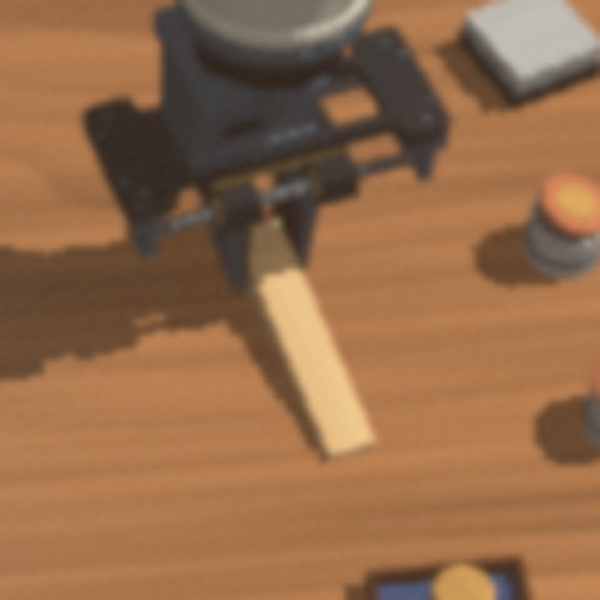

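```bash
python3 go.py  475.8 87.2 40 104.1 475.8 87.2 6.5 104.1
```

```text
t 9.5 tcp [436.4  80.7   5.3] yaw -164.96 tilt [0.0008 0.0001] F [-0.1 -0.4  7.9] gap 26.1 j [   3.   35.  114.    0.   31. -102.]
row [-39.8  -3.9 -34.6] [ 0.   0.  90.9]
row [-39.7  -3.9  -1.1] [ 0.   0.  90.9]
```

>>> {"name": "jog_arm", "arguments": {
  "plan": [
    [[0.85,0,0,-10,0,0,0],[0.85,0,0,-25,0,0,0],[0.85,0,0,-35,0,0,4],[0.85,-5,-1,-35,0,0,10],[0.85,-10,-1,-35,0,0,16],[0.85,-15,-2,-35,0,0,22],[0.85,-20,-2,-35,0,0,28],[0.85,-25,-3,-35,0,0,34],[0.85,-30,-3,-35,0,0,40],[0.85,-35,-3,-35,0,0,46],[0.85,-40,-4,-35,0,0,52],[0.85,-40,-4,-35,0,0,58],[0.85,-40,-4,-35,0,0,64],[0.85,-40,-4,-35,0,0,70],[0.85,-40,-4,-35,0,0,76],[0.85,-40,-4,-35,0,0,82],[0.85,-40,-4,-35,0,0,87],[0.85,-40,-4,-35,0,0,91],[0.85,-40,-4,-35,0,0,91],[0.85,-40,-4,-35,0,0,91]]
  ]
}}

```text
time_s: 11.17
tcp_pos: [475.8, 87.2, 40.0]
tool_rot: [[-0.245, 0.97, 0.0], [0.97, 0.245, 0.0], [-0.0, 0.0, -1.0]]
ft_force: [-0.4, -0.4, -0.8]
finger_gap: 26.0
```

```bash
python3 go.py  475.8 87.2 6.5 104.1;  python3 - <<'E'
from h import *
s=cam("scene","6");t=cam("top","6")
crop(s,140,400,130,290,3,"pics/c10.png");crop(t,260,420,140,290,4,"pics/c11.png")
E
```

```text
t 11.17 tcp [475.8  87.2  40. ] yaw 104.19 tilt [0. 0.] F [-0.4 -0.4 -0.8] gap 26.0 j [  3.  32. 107.   0.  41. -11.]
row [ 0.   0.  33.5] [0.  0.  0.1]
```

View pics/c10.png

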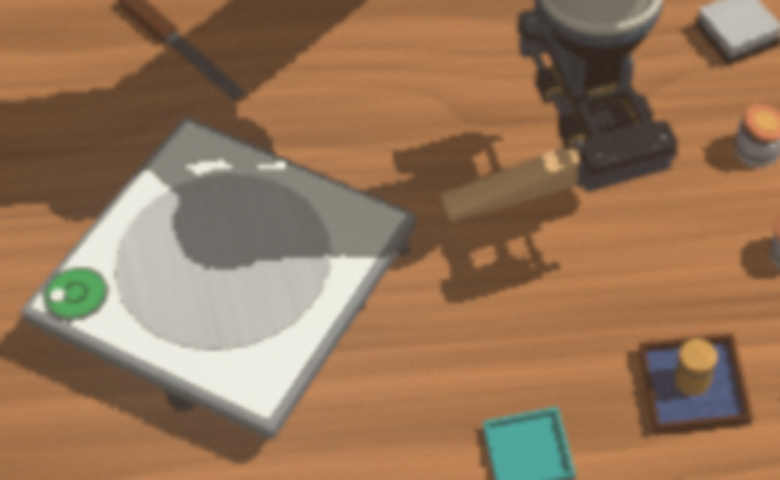

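View pics/c11.png

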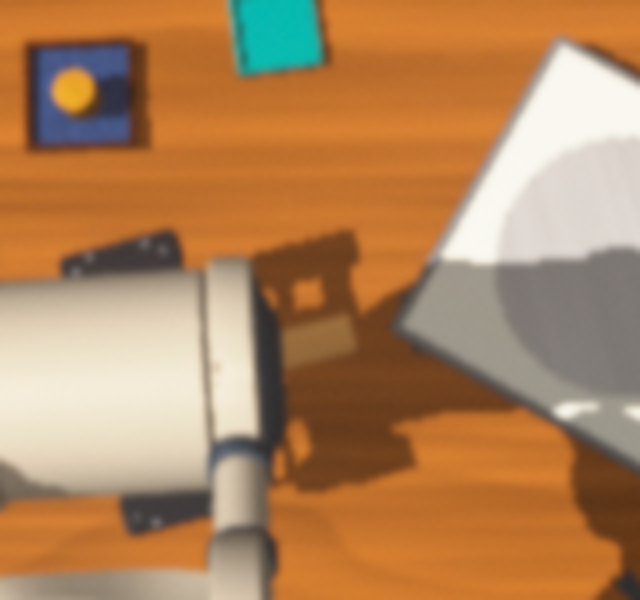

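>>> {"name": "jog_arm", "arguments": {
  "plan": [
    [[0.85,0,0,15,0,0,0],[0.85,0,0,25,0,0,0],[0.85,0,0,31,0,0,0],[0.85,0,0,34,0,0,0],[0.85,0,0,34.5,0,0,0],[0.85,0,0,34.5,0,0,0],[0.85,0,0,34.5,0,0,0]]
  ]
}}

```text
time_s: 11.85
tcp_pos: [475.8, 87.2, 5.4]
tool_rot: [[-0.243, 0.97, -0.0], [0.97, 0.243, 0.0], [0.0, -0.0, -1.0]]
ft_force: [-0.2, 0.0, -1.4]
finger_gap: 25.6
```

```bash
python3 go.py  491 26 5.3 104.1;  python3 - <<'E'
from h import *
s=cam("scene","7");t=cam("top","7")
crop(s,260,400,130,240,5,"pics/c12.png")
E
```

```text
t 11.85 tcp [475.8  87.2   5.4] yaw 104.07 tilt [-0.0001  0.    ] F [-0.2  0.  -1.4] gap 25.6 j [  3.  36. 108.   0.  36. -11.]
row [-63.1  -0.2   0.1] [-0. -0. -0.]
```

View pics/c12.png

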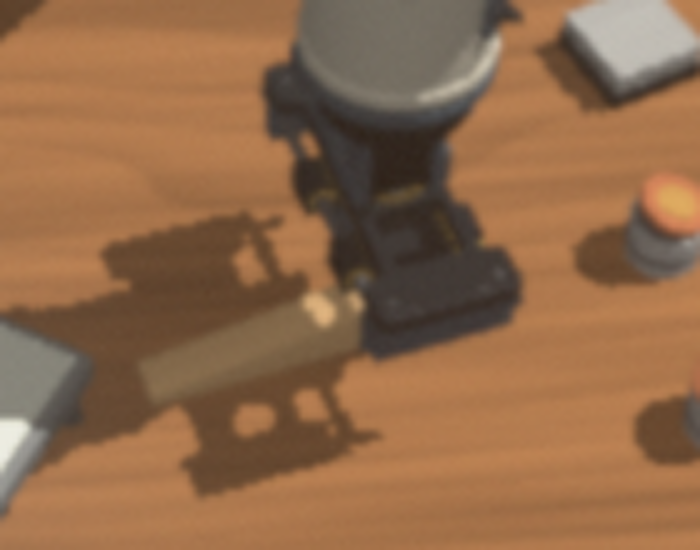

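>>> {"name": "jog_arm", "arguments": {
  "plan": [
    [[0.85,0,0,0.7,0,0,0],[0.85,-8,0,0.7,0,0,0],[0.85,-18,0,0.7,0,0,0],[0.85,-30,0,0.7,0,0,0],[0.85,-42,0,0.7,0,0,0],[0.85,-50,0,0.7,0,0,0],[0.85,-50,0,0.7,0,0,0]]
  ]
}}

```text
time_s: 12.53
tcp_pos: [488.7, 37.5, 5.0]
tool_rot: [[-0.242, 0.97, 0.001], [0.97, 0.242, -0.0], [-0.0, 0.001, -1.0]]
ft_force: [0.4, -2.8, 4.1]
finger_gap: 25.9
```

>>> {"name": "jog_arm", "arguments": {
  "plan": [
    [[0.85,-4,0,0,0,0,0],[0.85,-8,0,0,0,0,0],[0.85,-12,0,0,0,0,0],[0.85,-16,0,0,0,0,0],[0.85,-20,0,0,0,0,0],[0.85,-24,0,0,0,0,0],[0.85,-28,0,0,0,0,0],[0.85,-30,0,0,0,0,0]]
  ]
}}

```text
time_s: 13.2
tcp_pos: [494.4, 10.7, 5.0]
tool_rot: [[-0.243, 0.97, -0.001], [0.97, 0.243, 0.002], [0.002, -0.001, -1.0]]
ft_force: [-4.4, 19.0, 12.5]
finger_gap: 25.9
```

```bash
python3 go.py  491 26 5.3 104.1;  python3 - <<'E'
from h import *
s=cam("scene","8");t=cam("top","8")
crop(s,140,400,130,290,3,"pics/c13.png");
E
```

```text
t 13.2 tcp [494.4  10.7   5. ] yaw 104.04 tilt [-0.0013  0.0015] F [-4.4 19.  12.5] gap 25.9 j [ -6.  37. 107.   0.  37. -20.]
row [15.7  0.5 -0.3] [-0.1 -0.1 -0.1]
```

View pics/c13.png

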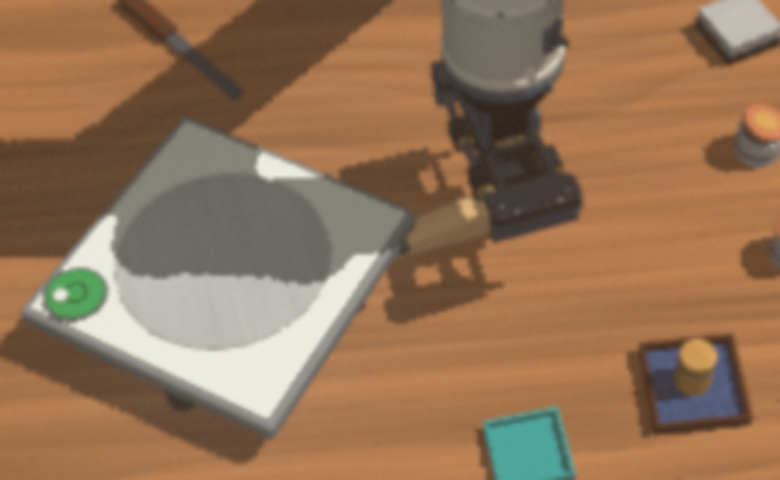

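>>> {"name": "jog_arm", "arguments": {
  "plan": [
    [[0.85,-4,0,0,0,0,0],[0.85,-8,0,0,0,0,0],[0.85,-12,0,0,0,0,0],[0.85,-16,0,0,0,0,0],[0.85,-20,0,0,0,0,0],[0.85,-24,0,0,0,0,0],[0.85,-27,0,0,0,0,0],[0.85,-30,0,0,0,0,0],[0.85,-30,0,0,0,0,0]]
  ]
}}

```text
time_s: 14.05
tcp_pos: [501.6, -18.5, 5.0]
tool_rot: [[-0.243, 0.97, -0.001], [0.97, 0.243, 0.001], [0.002, -0.001, -1.0]]
ft_force: [-5.0, 10.4, 12.2]
finger_gap: 25.8
```

```bash
cat > bub.py <<'E'
from h import *
import sys
tag=sys.argv[1]
s=cam("scene",tag);t=cam("top",tag)
crop(s,130,270,150,290,4,f"pics/b{tag}.png")
u=np.array([0.2436,-0.9699])
zt=54 
for n,c in (("s",s),("t",t)):
    hsv=cv2.cvtColor(c["color"],cv2.COLOR_RGB2HSV).astype(int); H,S,V=[hsv[:,:,i] for i in range(3)]
    pc=proj(c,[[595,-373,55]])[0] if 0 else proj(c,[[584,-346,56]])[0]
    uu,vv=np.meshgrid(np.arange(640),np.arange(400)); near=np.hypot(uu-pc[0],vv-pc[1])<22
    g=((H>40)&(H<90)&(S>90)&near)
    cnt=max(cv2.findContours(g.astype(np.uint8),cv2.RETR_EXTERNAL,cv2.CHAIN_APPROX_NONE)[0],key=cv2.contourArea)
    hull=cv2.convexHull(cnt); (ex,ey),ax,an=cv2.fitEllipse(hull)
    m=np.zeros((400,640),np.uint8); cv2.fillConvexPoly(m,hull,1)
    m=cv2.erode(m,np.ones((2,2),np.uint8))
    wt=np.clip(255-S-60,0,None)*(V>120)*m*near; wt=np.where((S<150)&(m>0),(150-S)*(V/255.),0)
    bx,by=(wt*uu).sum()/wt.sum(),(wt*vv).sum()/wt.sum()
    a=plane(c,[[ex,ey],[bx,by]],57); d=(a[1]-a[0])[:2]
    # ring: dark pixels in the middle of the window
    ym=(m>0)&(np.hypot(uu-ex,vv-ey)<9); dk=np.where(ym,np.clip(np.percentile(V[m>0],60)-V,0,None),0); rx,ry=(dk*uu).sum()/dk.sum(),(dk*vv).sum()/dk.sum()
    r=plane(c,[[rx,ry]],57)[0]; e=(a[1]-r)[:2]
    print(n,"win",round(ex,1),round(ey,1),np.round(ax,1),"bub",bx.round(1),by.round(1),"along x",(d@u).round(2),"lat",(d@[-u[1],u[0]]).round(2),"| ring ctr rel",rx.round(1),ry.round(1),(e@u).round(2), "ctr",a[0].round(1))
E
python3 go.py  506.8 -36 5.3 104.1; python3 bub.py 9
```

```text
t 14.05 tcp [501.6 -18.5   5. ] yaw 104.05 tilt [-0.0014  0.0013] F [-5.  10.4 12.2] gap 25.8 j [ -9.  37. 106.   0.  38. -23.]
row [-18.2   0.8  -0.3] [-0.1 -0.1 -0.1]
s win 164.4 227.9 [14.4 18.9] bub 164.1 228.4 along x 0.89 lat 1.15 | ring ctr rel 166.4 229.3 4.89 ctr [ 584.4 -347.6   57. ]
t win 459.4 194.4 [16.7 17.1] bub 461.6 194.4 along x 6.02 lat -1.34 | ring ctr rel 459.3 196.7 8.02 ctr [ 583.  -349.4   57. ]
```

View pics/b9.png

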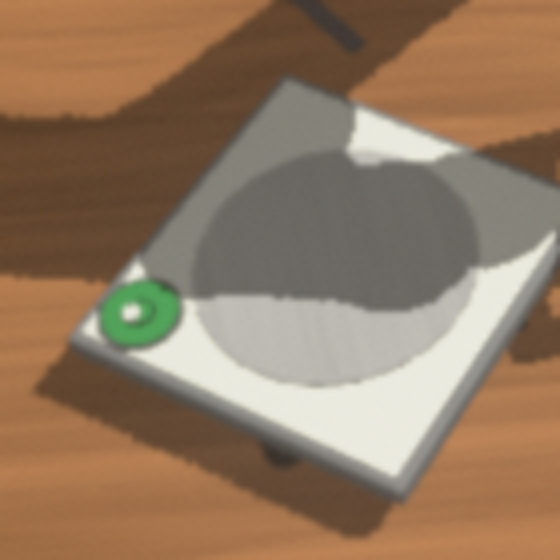

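```bash
cat > bub2.py <<'E'
from h import *
import sys
u=np.array([0.2436,-0.9699])
def bub(tag):
    for n in ("scene","top"):
        c=load(f"pics/{n}{tag}.npz")
        hsv=cv2.cvtColor(c["color"],cv2.COLOR_RGB2HSV).astype(int); H,S,V=[hsv[:,:,i] for i in range(3)]
        pc=proj(c,[[584,-346,56]])[0]; uu,vv=np.meshgrid(np.arange(640),np.arange(400)); near=np.hypot(uu-pc[0],vv-pc[1])<22
        g=((H>40)&(H<90)&(S>90)&near)
        cnt=max(cv2.findContours(g.astype(np.uint8),cv2.RETR_EXTERNAL,cv2.CHAIN_APPROX_NONE)[0],key=cv2.contourArea)
        W=plane(c,cv2.convexHull(cnt).reshape(-1,2),57)[:,:2].astype(np.float32)
        (ex,ey),ax,_=cv2.fitEllipse(W)
        P=plane(c,np.c_[uu.ravel(),vv.ravel()],57)[:,:2].reshape(400,640,2); D=P-[ex,ey]; r=np.hypot(D[:,:,0],D[:,:,1])
        al=D@u; la=D@np.array([-u[1],u[0]])
        R=c["color"][:,:,0].astype(float); inn=(r<19)&(np.abs(la)<10)
        wt=np.where(inn,np.clip(R-np.median(R[r<19])-50,0,None),0)
        print(tag,n,"win",np.round([ex,ey],1),np.round(ax,1),"n",(wt>0).sum(),"along",((wt*al).sum()/wt.sum()).round(2),"lat",((wt*la).sum()/wt.sum()).round(2))
for t in sys.argv[1:]: bub(t)
E
python3 bub2.py 0 8 9
```

```text
0 scene win [ 582.  -347.2] [42.7 45.2] n 18 along 14.14 lat -2.44
0 top win [ 583.6 -349.4] [45.5 46.3] n 25 along 13.87 lat -0.16
8 scene win [ 582.7 -347.3] [44.  45.4] n 19 along 11.8 lat -2.51
8 top win [ 583.7 -349.8] [45.1 47.4] n 33 along 11.38 lat 0.02
9 scene win [ 584.1 -347.6] [43.7 44.6] n 19 along 4.99 lat -2.35
9 top win [ 583.1 -349.5] [45.8 47.7] n 30 along 5.6 lat 0.54
```

>>> {"name": "jog_arm", "arguments": {
  "plan": [
    [[0.85,-4,0,0,0,0,0],[0.85,-8,0,0,0,0,0],[0.85,-12,0,0,0,0,0],[0.85,-16,0,0,0,0,0],[0.85,-19,0,0,0,0,0],[0.85,-22,0,0,0,0,0],[0.85,-24,0,0,0,0,0],[0.85,-24,0,0,0,0,0]]
  ]
}}

```text
time_s: 14.82
tcp_pos: [507.3, -41.6, 5.0]
tool_rot: [[-0.243, 0.97, -0.002], [0.97, 0.243, 0.002], [0.002, -0.001, -1.0]]
ft_force: [-5.8, 13.6, 13.7]
finger_gap: 25.6
```

```bash
python3 go.py  506.8 -36 5.3 104.1; python3 bub.py 10 >/dev/null; python3 bub2.py 10
```

```text
t 14.82 tcp [507.3 -41.6   5. ] yaw 104.05 tilt [-0.0017  0.0015] F [-5.8 13.6 13.7] gap 25.6 j [-11.  37. 105.   0.  38. -26.]
row [ 5.6  0.9 -0.3] [-0.1 -0.1 -0.1]
10 scene win [ 585.6 -348. ] [42.7 44.1] n 20 along -0.54 lat -2.67
10 top win [ 583.6 -350. ] [45.3 45.7] n 31 along 0.11 lat 0.05
```

View pics/b10.png

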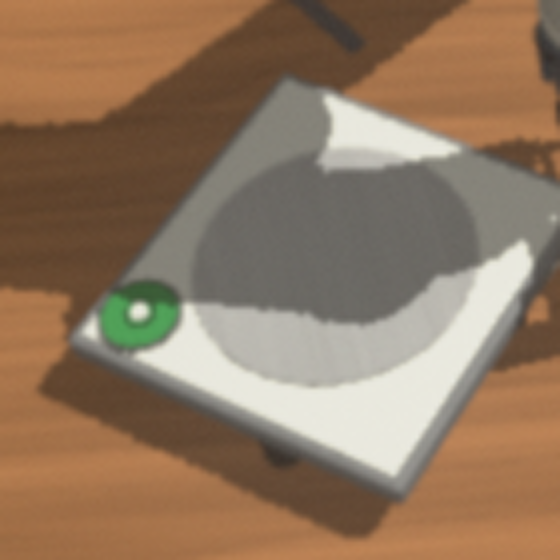

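>>> {"name": "jog_arm", "arguments": {
  "plan": [
    [[0.6,0,0,0,0,0,0],[0.5,0,0,0,0,0,0],[0.4,0,0,0,0,0,0],[0.4,0,0,0,0,0,0],[0.4,0,0,-15,0,0,0],[0.4,0,0,-45,0,0,0],[0.4,0,0,-80,0,0,0],[0.4,0,0,-110,0,0,0],[0.4,30,0,-120,0,0,0],[0.4,70,0,-120,0,0,0],[0.4,110,0,-120,0,0,0],[0.4,150,0,-120,0,0,0]]
  ]
}}

```text
time_s: 15.92
tcp_pos: [471.5, 103.9, 125.1]
tool_rot: [[-0.242, 0.97, 0.001], [0.97, 0.242, 0.0], [-0.0, 0.001, -1.0]]
ft_force: [0.7, 0.5, -0.1]
finger_gap: 54.7
```

```bash
python3 bub.py 11 >/dev/null; python3 bub2.py 11; cat > tins.py <<'E'
from h import *
import sys
tag=sys.argv[1]
for n in ("scene","top"):
    c=load(f"pics/{n}{tag}.npz"); P=cloud(c); X,Y,Z=[P[:,:,i] for i in range(3)]
    hsv=cv2.cvtColor(c["color"],cv2.COLOR_RGB2HSV).astype(int)
    m=(Z>8)&(Z<56)&(X>380)&(X<640)&(Y>170)&(Y<450)
    nl,lab,st,ce=cv2.connectedComponentsWithStats(m.astype(np.uint8),connectivity=4)
    for i in range(1,nl):
        if st[i,4]<60: continue
        g=lab==i; q=P[g]; (cx,cy),r=cv2.minEnclosingCircle(q[:,:2].astype(np.float32))
        qt=q[q[:,2]>np.percentile(q[:,2],45)]; A=np.c_[qt[:,:2]-[cx,cy],np.ones(len(qt))]; kk=np.linalg.lstsq(A,qt[:,2],rcond=None)[0]
        print(n,st[i,4],"c",round(cx,1),round(cy,1),"r",round(r,1),"ztop",np.percentile(q[:,2],[50,97]).round(1),"slope",np.hypot(*kk[:2]).round(2),np.degrees(np.arctan2(kk[1],kk[0])).round())
E
python3 tins.py 11; python3 go.py 439.5 254.5 100 104
```

```text
11 scene win [ 585.  -347.6] [43.5 43.7] n 20 along -0.02 lat -2.26
11 top win [ 583.6 -350. ] [45.3 45.7] n 32 along 0.12 lat 0.02
scene 259 c 432.1 366.6 r 23.4 ztop [36.  49.7] slope 0.25 53.0
scene 263 c 439.3 255.7 r 23.9 ztop [37.1 47.6] slope 0.25 -107.0
scene 306 c 556.3 370.0 r 22.8 ztop [39.5 47.7] slope 0.24 111.0
scene 297 c 558.3 264.6 r 23.6 ztop [38.2 47.3] slope 0.24 67.0
top 194 c 561.5 261.3 r 21.4 ztop [41.6 48. ] slope 0.16 69.0
top 230 c 556.4 368.6 r 22.4 ztop [41.3 49.5] slope 0.2 119.0
top 242 c 431.2 366.8 r 22.9 ztop [40.8 48.1] slope 0.18 30.0
t 16.02 tcp [470.1 107.  124.8] yaw 104.3 tilt [-0.0008  0.0007] F [ 0.2 -0.7  0.7] gap 54.7 j [  6.  24. 103.   0.  53.  -9.]
row [150.5   6.8  24.9] [-0.  -0.1  0.3]
```

View pics/scene11.png

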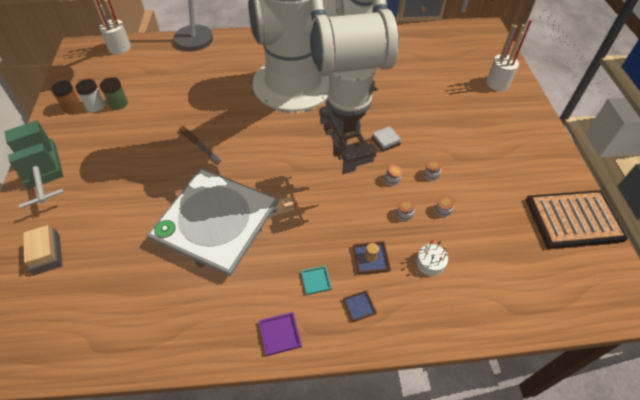

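>>> {"name": "jog_arm", "arguments": {
  "plan": [
    [[1,30,1,5,0,0,0],[1,60,3,10,0,0,0],[1,90,4,20,0,0,0],[1,120,6,30,0,0,0],[1,142,7,45,0,0,0],[1,150,7,60,0,0,0],[1,150,7,70,0,0,0],[1,150,7,76,0,0,0],[1,150,7,79,0,0,0],[1,150,7,79,0,0,0]]
  ],
  "squeeze": 20
}}

```text
time_s: 16.85
tcp_pos: [442.4, 248.9, 45.4]
tool_rot: [[-0.242, 0.97, -0.001], [0.97, 0.242, -0.0], [-0.0, -0.001, -1.0]]
ft_force: [-1.0, -0.2, 0.5]
finger_gap: 0.0
```

```bash
python3 go.py 439.5 255 46 104;  python3 - <<'E'
from h import *
s=cam("scene","12")
crop(s,340,480,120,240,5,"pics/c14.png")
E
```

```text
t 16.85 tcp [442.4 248.9  45.4] yaw 103.99 tilt [-0.0008 -0.0005] F [-1.  -0.2  0.5] gap 0.0 j [ 23.  33. 103.  -0.  44.   9.]
row [ 6.6 -1.3 -0.6] [-0.1  0.  -0. ]
```

View pics/c14.png

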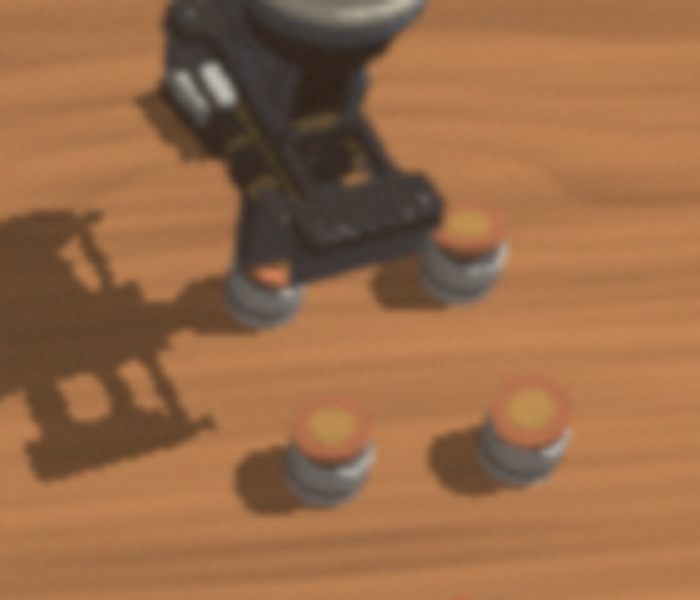

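>>> {"name": "jog_arm", "arguments": {
  "plan": [
    [[1,0,0,-6,0,0,0],[1,6,-1,-6,0,0,0],[1,6,-1,-6,0,0,0],[1,6,-1,1,0,0,0],[1,6,-1,4,0,0,0],[1,6,-1,6,0,0,0],[1,6,-1,8,0,0,0],[1,6,-1,9,0,0,0],[1,6,-1,9.5,0,0,0],[1,6,-1,9.5,0,0,0]]
  ]
}}

```text
time_s: 17.73
tcp_pos: [439.7, 255.3, 36.2]
tool_rot: [[-0.243, 0.97, -0.0], [0.97, 0.243, -0.0], [-0.0, -0.0, -1.0]]
ft_force: [0.3, -1.8, 5.4]
finger_gap: 0.5
```

>>> {"name": "jog_arm", "arguments": {
  "plan": [
    [[1,0,0,0.5,0,0,0],[1,0,0,1,0,0,0],[1,0,0,1,0,0,0]]
  ]
}}

```text
time_s: 17.98
tcp_pos: [439.8, 255.4, 36.0]
tool_rot: [[-0.243, 0.97, 0.0], [0.97, 0.243, 0.0], [-0.0, 0.0, -1.0]]
ft_force: [-3.7, -4.9, 23.5]
finger_gap: 0.4
```

```bash
python3 go.py 560 262.5 60 104
```

```text
t 17.98 tcp [439.8 255.4  36. ] yaw 104.06 tilt [0.0003 0.0001] F [-3.7 -4.9 23.5] gap 0.4 j [ 23.  34. 104.  -0.  42.   9.]
row [-22.3 118.3 -24. ] [0.  0.  0.1]
```

>>> {"name": "jog_arm", "arguments": {
  "plan": [
    [[1,0,0,-12,0,0,0],[1,0,0,-26,0,0,0],[1,-7,35,-26,0,0,0],[1,-14,70,-26,0,0,0],[1,-20,105,-26,0,0,0],[1,-22,118,-26,0,0,0],[1,-22,118,-26,0,0,0],[1,-22,118,-16,0,0,0],[1,-22,118,-10,0,0,0],[1,-22,118,-7,0,0,0],[1,-22,118,-5,0,0,0],[1,-22,118,-3,0,0,0],[1,-22,118,-1,0,0,0],[1,-22,118,-0.3,0,0,0],[1,-22,118,-0.3,0,0,0],[1,-22,118,-0.3,0,0,0]]
  ]
}}

```text
time_s: 19.32
tcp_pos: [559.2, 263.0, 36.1]
tool_rot: [[-0.243, 0.97, -0.0], [0.97, 0.243, 0.0], [0.0, -0.0, -1.0]]
ft_force: [-4.1, 2.9, 12.8]
finger_gap: 0.2
```

```bash
python3 go.py 556.5 369.3 60 104; python3 - <<'E'
from h import *
s=cam("scene","13");t=cam("top","13")
crop(s,340,480,120,240,5,"pics/c15.png")
E
python3 tins.py 13
```

```text
t 19.32 tcp [559.2 263.   36.1] yaw 104.06 tilt [-0.0002  0.0002] F [-4.1  2.9 12.8] gap 0.2 j [20. 40. 88.  0. 53.  6.]
row [103.8  23.2 -23.9] [-0.  -0.   0.1]
scene 108 c 439.3 373.3 r 21.1 ztop [29.4 49.4] slope 0.4 169.0
scene 99 c 446.3 243.4 r 18.5 ztop [28.1 38. ] slope 0.25 122.0
scene 205 c 556.6 370.4 r 22.3 ztop [40.2 49. ] slope 0.26 115.0
scene 199 c 562.2 262.2 r 22.1 ztop [33.5 53.5] slope 0.15 -155.0
```

View pics/c15.png

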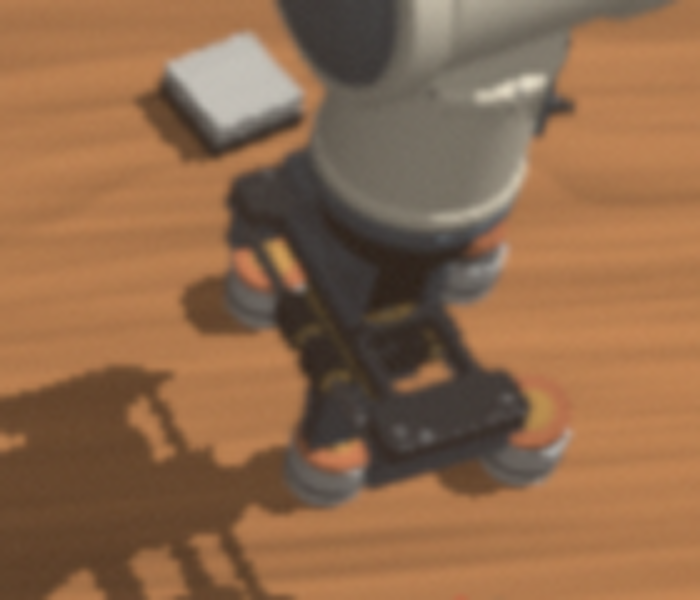

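>>> {"name": "jog_arm", "arguments": {
  "plan": [
    [[1,0,0,-12,0,0,0],[1,0,0,-26,0,0,0],[1,35,8,-26,0,0,0],[1,70,16,-26,0,0,0],[1,95,21,-26,0,0,0],[1,104,23,-26,0,0,0],[1,104,23,-26,0,0,0],[1,104,23,-16,0,0,0],[1,104,23,-10,0,0,0],[1,104,23,-7,0,0,0],[1,104,23,-5,0,0,0],[1,104,23,-3,0,0,0],[1,104,23,-1,0,0,0],[1,104,23,0,0,0,0],[1,104,23,0,0,0,0],[1,104,23,0,0,0,0]]
  ]
}}

```text
time_s: 20.75
tcp_pos: [556.7, 368.8, 36.1]
tool_rot: [[-0.243, 0.97, -0.0], [0.97, 0.243, -0.0], [-0.0, -0.0, -1.0]]
ft_force: [-5.2, -3.6, 12.8]
finger_gap: 0.5
```

```bash
python3 go.py 432 366.7 60 104; python3 - <<'E'
from h import *
s=cam("scene","14");t=cam("top","14")
crop(s,340,480,120,240,5,"pics/c16.png")
E
python3 tins.py 14
```

```text
t 20.75 tcp [556.7 368.8  36.1] yaw 104.05 tilt [-0.     -0.0005] F [-5.2 -3.6 12.8] gap 0.5 j [28. 43. 80. -0. 57. 14.]
row [  28.2 -121.5  -23.9] [-0.   0.   0.1]
scene 244 c 439.3 254.7 r 23.2 ztop [34.9 39.7] slope 0.02 -27.0
scene 113 c 436.1 360.4 r 20.2 ztop [26.5 44.6] slope 0.32 -86.0
scene 216 c 556.6 369.7 r 22.2 ztop [34.1 53.6] slope 0.17 -146.0
scene 275 c 559.0 264.4 r 23.4 ztop [34.9 38.9] slope 0.03 9.0
top 213 c 560.1 262.7 r 21.8 ztop [35.6 39.4] slope 0.0 -102.0
top 70 c 556.9 360.5 r 20.1 ztop [29.5 47.4] slope 0.36 -71.0
top 212 c 439.6 253.7 r 22.3 ztop [35.5 39.5] slope 0.01 11.0
top 122 c 432.0 366.1 r 22.4 ztop [36.7 46. ] slope 0.21 25.0
```

View pics/c16.png

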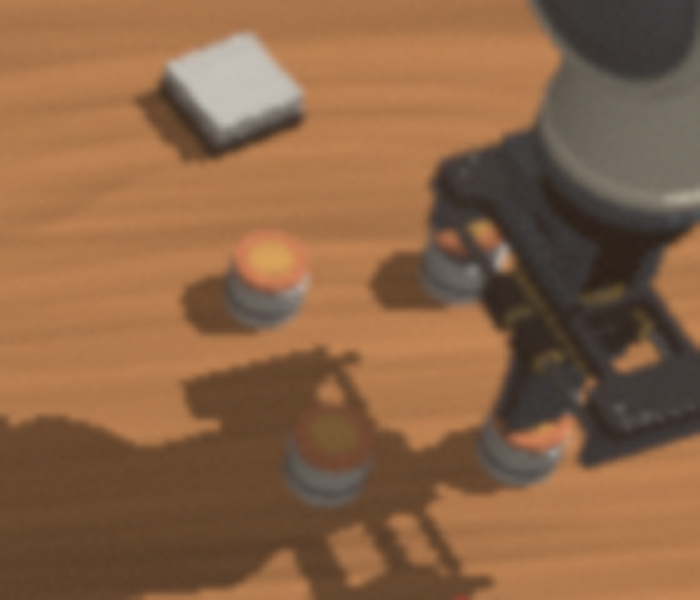

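>>> {"name": "jog_arm", "arguments": {
  "plan": [
    [[1,0,0,-12,0,0,0],[1,0,0,-26,0,0,0],[1,9,-35,-26,0,0,0],[1,17,-70,-26,0,0,0],[1,25,-105,-26,0,0,0],[1,28,-121,-26,0,0,0],[1,28,-121,-26,0,0,0],[1,28,-121,-16,0,0,0],[1,28,-121,-10,0,0,0],[1,28,-121,-7,0,0,0],[1,28,-121,-5,0,0,0],[1,28,-121,-3,0,0,0],[1,28,-121,-1,0,0,0],[1,28,-121,0,0,0,0],[1,28,-121,0,0,0,0],[1,28,-121,0,0,0,0],[1,28,-121,-30,0,0,0],[1,28,-121,-70,0,0,0],[1,28,-121,-100,0,0,0]]
  ]
}}

```text
time_s: 22.43
tcp_pos: [432.3, 366.7, 137.2]
tool_rot: [[-0.243, 0.97, -0.001], [0.97, 0.243, -0.001], [-0.0, -0.001, -1.0]]
ft_force: [1.1, 0.3, 0.5]
finger_gap: 0.4
```

```bash
python3 - <<'E'
from h import *
s=cam("scene","15");t=cam("top","15")
crop(s,340,480,120,240,5,"pics/c17.png")
E
python3 tins.py 15;  python3 go.py 440 254.5 60 104; python3 bub2.py 15
```

```text
scene 240 c 431.3 366.9 r 24.1 ztop [35.  40.1] slope 0.04 -46.0
scene 246 c 438.2 253.7 r 24.2 ztop [35.  39.7] slope 0.01 -158.0
scene 276 c 556.5 370.3 r 22.9 ztop [34.7 39.8] slope 0.01 -143.0
scene 277 c 559.9 264.8 r 22.8 ztop [34.9 40. ] slope 0.01 -61.0
top 213 c 560.0 262.2 r 21.9 ztop [35.8 39.5] slope 0.02 177.0
top 223 c 556.2 369.4 r 22.5 ztop [35.5 38.9] slope 0.0 -2.0
top 217 c 439.9 253.2 r 22.0 ztop [35.5 39.7] slope 0.02 -13.0
top 230 c 431.9 366.8 r 22.6 ztop [35.1 40.3] slope 0.02 94.0
t 22.53 tcp [434.5 368.3 139.9] yaw 104.05 tilt [0.0054 0.0037] F [ 0.2  0.5 -0.9] gap 0.9 j [34. 28. 90. -0. 61. 20.]
row [-111.9  -22.8   79.5] [ 0.4 -0.1  0.1]
15 scene win [ 584.9 -347.6] [43.2 43.8] n 20 along -0.06 lat -2.17
15 top win [ 583.6 -350. ] [45.3 45.7] n 34 along 0.11 lat 0.03
```

View pics/c17.png

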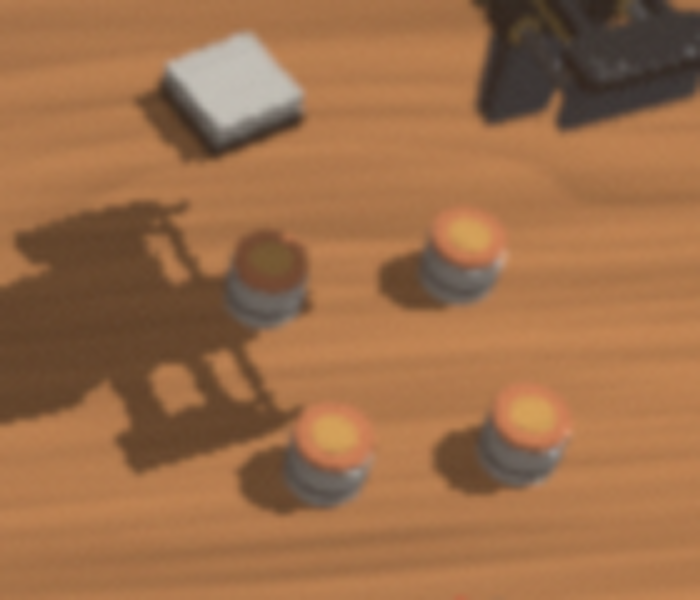

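```bash
python3 m1.py 15 lev 2>/dev/null | grep -E "==|slab"; python3 - <<'E'
from h import *
for n in("scene","top"):
    c=load(f"pics/{n}15.npz"); P=cloud(c); hsv=cv2.cvtColor(c["color"],cv2.COLOR_RGB2HSV).astype(int); H,S,V=[hsv[:,:,i] for i in range(3)]
    X,Y,Z=[P[:,:,i] for i in range(3)]
    m=(np.hypot(X-555,Y+228)<105)&(Z>40)&(Z<70); print(n,"z",np.nanmedian(Z[m]))
    lum=c["color"].astype(int).sum(2); g=m&(lum<650)&(lum>420)
    g=cv2.morphologyEx(g.astype(np.uint8),cv2.MORPH_OPEN,np.ones((5,5)))
    cn=max(cv2.findContours(g,cv2.RETR_EXTERNAL,cv2.CHAIN_APPROX_NONE)[0],key=cv2.contourArea)
    W=plane(c,cn.reshape(-1,2),54)[:,:2].astype(np.float32); print([np.round(x,1) for x in cv2.fitEllipse(W)])
E
python3 go.py 440 254 60 104
```

```text
== s
slab [array([ 558.2, -226.7]), array([244., 238.]), np.float64(59.6)] [[393.8999938964844, -271.70001220703125], [599.2999877929688, -392.1000061035156], [722.5999755859375, -181.60000610351562], [517.2000122070312, -61.29999923706055]]
== t
slab [array([ 552.5, -229.8]), array([239.2, 238.6]), np.float64(59.2)] [[388.79998779296875, -271.5], [593.7000122070312, -393.70001220703125], [716.2000122070312, -188.1999969482422], [511.29998779296875, -66.0]]
scene z 52.985936139778914
[array([ 554.3, -229.6]), array([176.7, 179.7]), np.float64(69.2)]
top z 53.68615355460713
[array([ 583.5, -225.3]), array([102.6, 145.9]), np.float64(22.2)]
t 22.53 tcp [434.5 368.3 139.9] yaw 104.05 tilt [0.0054 0.0037] F [ 0.2  0.5 -0.9] gap 0.9 j [34. 28. 90. -0. 61. 20.]
row [-112.4  -22.9   79.5] [ 0.4 -0.1  0.1]
```

>>> {"name": "jog_arm", "arguments": {
  "plan": [
    [[0.3,-30,-6,5,0,0,0],[0.3,-65,-13,15,0,0,0],[0.3,-95,-20,30,0,0,0],[0.3,-112,-23,45,0,0,0],[0.3,-112,-23,70,0,0,0],[0.3,-112,-23,85,0,0,0],[0.3,-112,-23,85,0,0,0]]
  ]
}}

```text
time_s: 23.12
tcp_pos: [435.6, 251.5, 47.7]
tool_rot: [[-0.242, 0.97, -0.005], [0.97, 0.242, -0.002], [-0.001, -0.005, -1.0]]
ft_force: [-1.2, -0.4, 0.7]
finger_gap: 44.6
```

```bash
python3 go.py 440 254.5 4 104;python3 - <<'E'
from h import *
s=cam("scene","16");t=cam("top","16")
E
python3 tins.py 16
```

```text
t 23.12 tcp [435.6 251.5  47.7] yaw 104.0 tilt [-0.0049 -0.0021] F [-1.2 -0.4  0.7] gap 44.6 j [ 23.  33. 104.   0.  44.   9.]
row [ 1.9  5.3 43.7] [-0.3  0.   0. ]
scene 240 c 430.2 368.3 r 23.9 ztop [34.2 39.3] slope 0.02 -168.0
scene 178 c 443.2 248.9 r 26.2 ztop [31.3 41.5] slope 0.07 17.0
scene 278 c 556.3 370.4 r 22.8 ztop [34.5 40.2] slope 0.04 -93.0
scene 277 c 559.4 263.0 r 23.6 ztop [34.8 39.7] slope 0.01 130.0
top 212 c 560.3 263.0 r 22.1 ztop [35.6 39.1] slope 0.02 -172.0
top 224 c 556.6 369.2 r 22.3 ztop [35.3 39.8] slope 0.01 -162.0
top 74 c 445.2 242.0 r 22.9 ztop [33.3 39.7] slope 0.26 -10.0
```

>>> {"name": "jog_arm", "arguments": {
  "plan": [
    [[0.3,0,0,0,0,0,0],[0.3,0,0,0,0,0,0],[0.3,0,0,0,0,0,0]]
  ]
}}

```text
time_s: 23.47
tcp_pos: [437.8, 253.2, 51.3]
tool_rot: [[-0.243, 0.97, 0.001], [0.97, 0.243, 0.001], [0.0, 0.001, -1.0]]
ft_force: [-0.7, 0.5, -0.1]
finger_gap: 63.9
```

```bash
python3 go.py 440 254.3 4 104
```

```text
t 23.47 tcp [437.8 253.2  51.3] yaw 104.08 tilt [0.0013 0.0006] F [-0.7  0.5 -0.1] gap 63.9 j [ 23.  32. 104.  -0.  44.   9.]
row [ 0.5  2.3 47.3] [ 0.1 -0.   0.1]
```

>>> {"name": "jog_arm", "arguments": {
  "plan": [
    [[0.3,0.5,2,12,0,0,0],[0.3,0.5,2,25,0,0,0],[0.3,0.5,2,37,0,0,0],[0.3,0.5,2,44,0,0,0],[0.3,0.5,2,47,0,0,0],[0.3,0.5,2,47,0,0,0],[0.7,0.5,2,47,0,0,0],[0.7,0.5,2,47,0,0,0],[0.7,0.5,2,47,0,0,0],[0.7,0.5,2,47,0,0,0],[0.7,0.5,2,47,0,0,0]]
  ]
}}

```text
time_s: 24.38
tcp_pos: [439.4, 253.9, 4.0]
tool_rot: [[-0.243, 0.97, 0.001], [0.97, 0.243, 0.0], [0.0, 0.001, -1.0]]
ft_force: [-1.1, -1.4, 6.9]
finger_gap: 43.6
```

```bash
python3 go.py 440 254.3 150 104 523.5 -266.8 150 104 523.5 -266.8 62 104
```

```text
t 24.38 tcp [439.4 253.9   4. ] yaw 104.06 tilt [0.0006 0.0003] F [-1.1 -1.4  6.9] gap 43.6 j [ 23.  37. 105.   0.  38.   9.]
row [   0.3    0.7 -146. ] [ 0.  -0.   0.1]
row [-525.5  -44.8 -146.1] [ 0.  -0.   0.1]
row [-525.5  -44.9  -58.1] [ 0.  -0.   0.1]
```

>>> {"name": "jog_arm", "arguments": {
  "plan": [
    [[0.7,0,0,-15,0,0,0],[0.7,0,0,-45,0,0,0],[0.7,-8,0,-80,0,0,0],[0.7,-25,-2,-105,0,0,0],[0.7,-55,-4,-110,0,0,0],[0.7,-93,-8,-110,0,0,0],[0.7,-132,-11,-110,0,0,0],[0.7,-171,-14,-110,0,0,0],[0.7,-210,-18,-110,0,0,0],[0.7,-249,-21,-110,0,0,0],[0.7,-288,-24,-110,0,0,0],[0.7,-327,-28,-110,0,0,0],[0.7,-366,-31,-110,0,0,0],[0.7,-405,-34,-110,0,0,0],[0.7,-440,-38,-110,0,0,0],[0.7,-472,-40,-110,0,0,0],[0.7,-498,-42,-110,0,0,0],[0.7,-516,-44,-110,0,0,0],[0.7,-525,-45,-105,0,0,0],[0.7,-525,-45,-95,0,0,0]]
  ]
}}

```text
time_s: 26.05
tcp_pos: [523.8, -268.3, 98.8]
tool_rot: [[-0.241, 0.97, 0.002], [0.97, 0.241, -0.001], [-0.002, 0.002, -1.0]]
ft_force: [-0.7, -0.6, -1.1]
finger_gap: 43.6
```

>>> {"name": "jog_arm", "arguments": {
  "plan": [
    [[0.7,0,0,0,0,0,0],[0.7,0,0,0,0,0,0],[0.7,0,0,0,0,0,0]]
  ]
}}

```text
time_s: 26.3
tcp_pos: [522.8, -265.0, 98.3]
tool_rot: [[-0.244, 0.97, -0.001], [0.97, 0.244, 0.001], [0.001, -0.001, -1.0]]
ft_force: [-0.0, 0.2, -1.3]
finger_gap: 43.6
```

```bash
python3 go.py 523.5 -266.8 60 104; python3 - <<'E'
from h import *
s=cam("scene","17");t=cam("top","17")
crop(s,140,300,140,280,4,"pics/c18.png")
E
python3 tins.py 17
```

```text
t 26.3 tcp [ 522.8 -265.    98.3] yaw 104.12 tilt [-0.0009  0.0008] F [-0.   0.2 -1.3] gap 43.6 j [-33.  33.  90.   0.  57. -47.]
row [-2.   0.2 38.3] [-0.  -0.1  0.1]
scene 241 c 431.1 368.2 r 23.3 ztop [35.1 40.2] slope 0.01 -111.0
scene 274 c 555.1 371.4 r 23.6 ztop [34.9 39.7] slope 0.01 -21.0
scene 277 c 559.0 264.5 r 22.9 ztop [34.7 39.2] slope 0.02 14.0
top 215 c 560.1 262.3 r 21.8 ztop [35.7 40. ] slope 0.02 115.0
top 221 c 556.5 369.1 r 22.3 ztop [35.5 39.4] slope 0.0 -156.0
top 229 c 431.3 366.9 r 22.5 ztop [35.1 39.1] slope 0.03 26.0
```

View pics/c18.png

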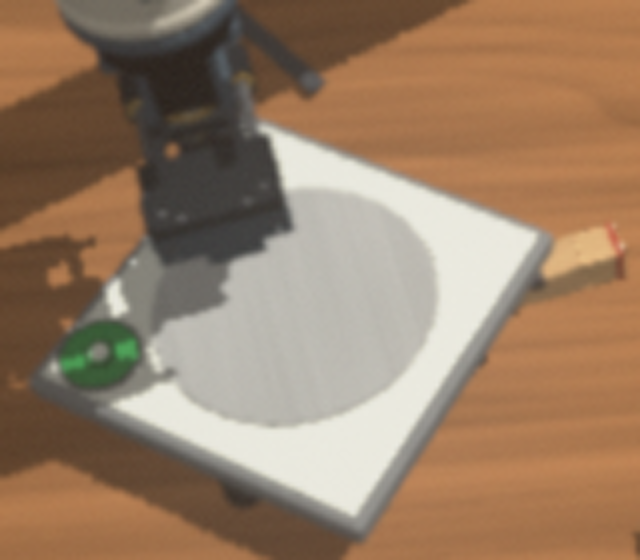

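>>> {"name": "jog_arm", "arguments": {
  "plan": [
    [[0.7,-2,0,15,0,0,0],[0.7,-2,0,27,0,0,0],[0.7,-2,0,34,0,0,0],[0.7,-2,0,38,0,0,0],[0.7,-2,0,39.5,0,0,0],[0.7,-2,0,39.5,0,0,0],[0.7,-2,0,39.5,0,0,0]]
  ]
}}

```text
time_s: 26.98
tcp_pos: [523.9, -268.4, 59.5]
tool_rot: [[-0.243, 0.97, 0.001], [0.97, 0.243, -0.0], [-0.0, 0.0, -1.0]]
ft_force: [-0.1, -0.4, -1.9]
finger_gap: 43.6
```

>>> {"name": "jog_arm", "arguments": {
  "plan": [
    [[0.7,0,0,0.7,0,0,0],[0.7,0,0,1.4,0,0,0],[0.7,0,0,1.4,0,0,0]]
  ]
}}

```text
time_s: 27.23
tcp_pos: [523.9, -268.5, 58.0]
tool_rot: [[-0.243, 0.97, 0.001], [0.97, 0.243, -0.0], [-0.001, 0.001, -1.0]]
ft_force: [-0.1, 0.7, 1.7]
finger_gap: 43.7
```

>>> {"name": "jog_arm", "arguments": {
  "plan": [
    [[0.45,0,0,0,0,0,0],[0.38,0,0,0,0,0,0],[0.38,0,0,0,0,0,0],[0.38,0,0,0,0,0,0],[0.38,0,0,-20,0,0,0],[0.38,0,0,-50,0,0,0],[0.38,0,0,-65,0,0,0],[0.38,0,0,-65,0,0,0],[0.38,0,0,-65,0,0,0]]
  ]
}}

```text
time_s: 27.98
tcp_pos: [523.9, -268.6, 123.2]
tool_rot: [[-0.243, 0.97, 0.001], [0.97, 0.243, -0.001], [-0.001, 0.001, -1.0]]
ft_force: [-0.5, 0.1, -0.1]
finger_gap: 56.5
```

```bash
python3 go.py 560 263 122 104 560 263 52 104; python3 bub.py 18 >/dev/null; python3 bub2.py 18; python3 tins.py 18
```

```text
t 27.98 tcp [ 523.9 -268.6  123.2] yaw 104.06 tilt [ 0.0013 -0.0009] F [-0.5  0.1 -0.1] gap 56.5 j [-33.  31.  88.  -0.  60. -47.]
row [506.9 164.1   0.8] [0.1 0.1 0.1]
row [507.  164.   70.8] [0.1 0.1 0.1]
18 scene win [ 585.4 -347. ] [39.3 42.6] n 14 along 1.42 lat -0.47
scene 240 c 431.1 368.6 r 23.7 ztop [35.  39.9] slope 0.01 -40.0
scene 277 c 555.8 370.7 r 22.9 ztop [34.9 40.3] slope 0.02 -2.0
scene 276 c 559.5 264.6 r 22.5 ztop [35.  39.4] slope 0.02 -68.0
top 215 c 559.8 262.4 r 22.1 ztop [35.4 39.7] slope 0.0 -104.0
top 223 c 556.5 369.1 r 22.4 ztop [35.4 40.1] slope 0.01 -125.0
top 231 c 432.4 366.4 r 22.8 ztop [35.1 39.2] slope 0.03 167.0Traceback (most recent call last):
  File "bub.py", line 13, in <module>
    cnt=max(cv2.findContours(g.astype(np.uint8),cv2.RETR_EXTERNAL,cv2.CHAIN_APPROX_NONE)[0],key=cv2.contourArea)
ValueError: max() iterable argument is empty
Traceback (most recent call last):
  File "bub2.py", line 18, in <module>
    for t in sys.argv[1:]: bub(t)
                           ~~~^^^
  File "bub2.py", line 10, in bub
    cnt=max(cv2.findContours(g.astype(np.uint8),cv2.RETR_EXTERNAL,cv2.CHAIN_APPROX_NONE)[0],key=cv2.contourArea)
ValueError: max() iterable argument is empty
```

View pics/b18.png

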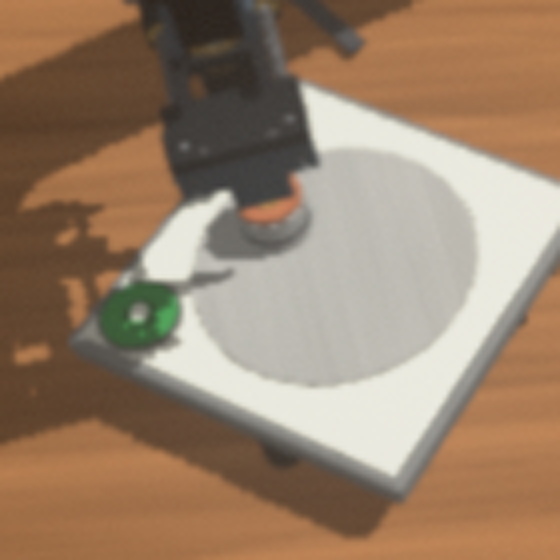

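>>> {"name": "jog_arm", "arguments": {
  "plan": [
    [[0.3,12,4,0,0,0,0],[0.3,35,11,0,0,0,0],[0.3,70,23,0,0,0,0],[0.3,108,35,0,0,0,0],[0.3,146,47,0,0,0,0],[0.3,184,60,0,0,0,0],[0.3,222,72,0,0,0,0],[0.3,260,84,0,0,0,0],[0.3,298,96,0,0,0,0],[0.3,336,109,0,0,0,0],[0.3,374,121,0,0,0,0],[0.3,412,133,0,0,0,0],[0.3,445,144,5,0,0,0],[0.3,475,154,15,0,0,0],[0.3,496,161,30,0,0,0],[0.3,507,164,48,0,0,0],[0.3,507,164,60,0,0,0],[0.3,507,164,70,0,0,0],[0.3,507,164,70,0,0,0],[0.3,507,164,70,0,0,0]]
  ]
}}

```text
time_s: 29.75
tcp_pos: [559.1, 262.4, 52.2]
tool_rot: [[-0.242, 0.97, -0.001], [0.97, 0.242, -0.001], [-0.0, -0.001, -1.0]]
ft_force: [1.1, -0.7, -0.5]
finger_gap: 64.1
```

>>> {"name": "jog_arm", "arguments": {
  "plan": [
    [[0.3,0,0,0,0,0,0],[0.3,0,0,0,0,0,0]]
  ]
}}

```text
time_s: 29.92
tcp_pos: [560.1, 262.8, 53.5]
tool_rot: [[-0.242, 0.97, 0.001], [0.97, 0.242, 0.0], [0.0, 0.001, -1.0]]
ft_force: [-0.0, -0.1, -0.1]
finger_gap: 63.6
```

```bash
python3 go.py 560 262.8 4 104;python3 - <<'E'
from h import *
s=cam("scene","19");t=cam("top","19")
E
python3 tins.py 19
```

```text
t 29.92 tcp [560.1 262.8  53.5] yaw 104.0 tilt [0.0012 0.0004] F [-0.  -0.1 -0.1] gap 63.6 j [20. 38. 87. -0. 55.  6.]
row [ 0.  -0.2 49.5] [ 0.1 -0.   0. ]
scene 130 c 433.6 369.8 r 22.2 ztop [35.  39.6] slope 0.04 -78.0
scene 200 c 556.0 371.8 r 24.3 ztop [33.5 39.8] slope 0.01 151.0
scene 205 c 568.4 262.2 r 32.2 ztop [34.5 40.1] slope 0.07 16.0
```

>>> {"name": "jog_arm", "arguments": {
  "plan": [
    [[0.3,0,0,12,0,0,0],[0.3,0,0,26,0,0,0],[0.3,0,0,38,0,0,0],[0.3,0,0,46,0,0,0],[0.3,0,0,49.5,0,0,0],[0.3,0,0,49.5,0,0,0],[0.7,0,0,49.5,0,0,0],[0.7,0,0,49.5,0,0,0],[0.7,0,0,49.5,0,0,0],[0.7,0,0,49.5,0,0,0],[0.7,0,0,49.5,0,0,0]]
  ]
}}

```text
time_s: 30.93
tcp_pos: [559.9, 263.4, 3.7]
tool_rot: [[-0.243, 0.97, 0.001], [0.97, 0.243, 0.0], [0.0, 0.001, -1.0]]
ft_force: [-1.2, 0.3, 4.8]
finger_gap: 43.7
```

```bash
python3 go.py 601.1 -247.4 114 104 601.1 -247.4 100 104
```

```text
t 30.93 tcp [559.9 263.4   3.7] yaw 104.06 tilt [0.0008 0.0003] F [-1.2  0.3  4.8] gap 43.7 j [20. 42. 89.  0. 49.  6.]
row [-505.5  -84.  -110.5] [ 0.  -0.   0.1]
row [-505.5  -84.   -96.5] [ 0.  -0.   0.1]
```

>>> {"name": "jog_arm", "arguments": {
  "plan": [
    [[0.7,0,0,-15,0,0,0],[0.7,0,0,-45,0,0,0],[0.7,-8,-1,-80,0,0,0],[0.7,-25,-4,-105,0,0,0],[0.7,-55,-9,-110,0,0,0],[0.7,-93,-15,-110,0,0,0],[0.7,-132,-22,-110,0,0,0],[0.7,-171,-28,-110,0,0,0],[0.7,-210,-35,-110,0,0,0],[0.7,-249,-41,-110,0,0,0],[0.7,-288,-48,-110,0,0,0],[0.7,-327,-54,-110,0,0,0],[0.7,-366,-61,-110,0,0,0],[0.7,-402,-67,-110,0,0,0],[0.7,-435,-72,-110,0,0,0],[0.7,-463,-77,-110,0,0,0],[0.7,-485,-81,-110,0,0,0],[0.7,-499,-83,-105,0,0,0],[0.7,-505,-84,-98,0,0,0],[0.7,-505,-84,-95,0,0,0]]
  ]
}}

```text
time_s: 32.6
tcp_pos: [600.3, -247.3, 96.7]
tool_rot: [[-0.242, 0.97, -0.001], [0.97, 0.242, 0.001], [0.001, -0.001, -1.0]]
ft_force: [-0.5, 0.8, -1.8]
finger_gap: 43.7
```

>>> {"name": "jog_arm", "arguments": {
  "plan": [
    [[0.7,0,0,0,0,0,0],[0.7,0,0,0,0,0,0],[0.7,0,0,0,0,0,0]]
  ]
}}

```text
time_s: 32.85
tcp_pos: [600.8, -245.6, 98.2]
tool_rot: [[-0.244, 0.97, -0.0], [0.97, 0.244, 0.0], [0.0, -0.0, -1.0]]
ft_force: [0.1, 1.3, -1.2]
finger_gap: 43.5
```

```bash
python3 go.py 601.1 -247.4 59 104; python3 - <<'E'
from h import *
s=cam("scene","20");t=cam("top","20")
E
python3 tins.py 20
```

```text
t 32.85 tcp [ 600.8 -245.6   98.2] yaw 104.13 tilt [-0.0003  0.0003] F [ 0.1  1.3 -1.2] gap 43.5 j [-28.  37.  80.   0.  63. -42.]
row [-1.8 -0.1 39.2] [-0.  -0.   0.1]
scene 243 c 430.5 367.5 r 24.7 ztop [34.7 40.6] slope 0.0 -119.0
scene 274 c 554.3 369.0 r 24.3 ztop [34.8 39.4] slope 0.01 -5.0
top 224 c 556.0 369.4 r 22.8 ztop [35.8 39.3] slope 0.01 64.0
top 232 c 431.8 366.9 r 22.5 ztop [35.6 41. ] slope 0.02 -44.0
```

>>> {"name": "jog_arm", "arguments": {
  "plan": [
    [[0.7,-1,0,15,0,0,0],[0.7,-1,0,27,0,0,0],[0.7,-1,0,34,0,0,0],[0.7,-1,0,38,0,0,0],[0.7,-1,0,40,0,0,0],[0.7,-1,0,40.5,0,0,0],[0.7,-1,0,40.5,0,0,0],[0.7,-1,0,40.5,0,0,0]]
  ]
}}

```text
time_s: 33.62
tcp_pos: [601.2, -248.0, 57.9]
tool_rot: [[-0.243, 0.97, 0.001], [0.97, 0.243, -0.0], [-0.0, 0.0, -1.0]]
ft_force: [0.1, -0.3, -0.9]
finger_gap: 43.7
```

Near touch; release, lift and look.

>>> {"name": "jog_arm", "arguments": {
  "plan": [
    [[0.7,0,0,0.4,0,0,0],[0.45,0,0,0.4,0,0,0],[0.38,0,0,0.4,0,0,0],[0.38,0,0,0.4,0,0,0],[0.38,0,0,0.4,0,0,0],[0.38,0,0,-20,0,0,0],[0.38,0,0,-50,0,0,0],[0.38,0,0,-65,0,0,0],[0.38,0,0,-65,0,0,0],[0.38,0,0,-65,0,0,0]]
  ]
}}

```text
time_s: 34.45
tcp_pos: [601.4, -248.2, 123.4]
tool_rot: [[-0.243, 0.97, 0.002], [0.97, 0.243, -0.001], [-0.001, 0.001, -1.0]]
ft_force: [0.7, 0.1, -0.9]
finger_gap: 56.5
```

```bash
python3 go.py 556.3 369.5 122 104 556.3 369.5 52 104; python3 bub.py 21 >/dev/null 2>&1; python3 bub2.py 21 2>&1 | grep win; python3 tins.py 21
```

```text
t 34.45 tcp [ 601.4 -248.2  123.4] yaw 104.06 tilt [ 0.0016 -0.0008] F [ 0.7  0.1 -0.9] gap 56.5 j [-28.  35.  79.  -0.  65. -42.]
row [610.1 106.3   0.8] [0.1 0.1 0.1]
row [610.2 106.2  70.8] [0.1 0.1 0.1]
  print(tag,n,"win",np.round([ex,ey],1),np.round(ax,1),"n",(wt>0).sum(),"along",((wt*al).sum()/wt.sum()).round(2),"lat",((wt*la).sum()/wt.sum()).round(2))
21 scene win [ 585.3 -347.5] [41.5 42.9] n 13 along -0.08 lat -1.13
21 top win [ 573.  -360.9] [14.4 24.3] n 0 along nan lat nan
scene 241 c 430.8 367.8 r 23.4 ztop [35.  40.2] slope 0.02 75.0
scene 277 c 557.1 370.3 r 23.2 ztop [34.7 39.4] slope 0.01 20.0
top 225 c 557.4 369.0 r 22.5 ztop [35.4 39.6] slope 0.01 55.0
top 229 c 432.3 367.0 r 22.9 ztop [35.4 38.8] slope 0.0 102.0
```

View pics/b21.png

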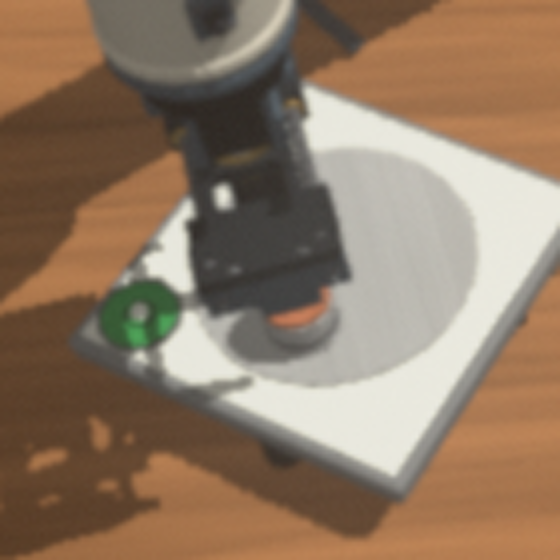

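>>> {"name": "jog_arm", "arguments": {
  "plan": [
    [[0.3,12,2,0,0,0,0],[0.3,35,6,0,0,0,0],[0.3,70,12,0,0,0,0],[0.3,108,19,0,0,0,0],[0.3,147,26,0,0,0,0],[0.3,186,32,0,0,0,0],[0.3,225,39,0,0,0,0],[0.3,264,46,0,0,0,0],[0.3,303,53,0,0,0,0],[0.3,342,60,0,0,0,0],[0.3,381,66,0,0,0,0],[0.3,420,73,0,0,0,0],[0.3,459,80,0,0,0,0],[0.3,498,87,0,0,0,0],[0.3,535,93,5,0,0,0],[0.3,570,99,15,0,0,0],[0.3,595,104,30,0,0,0],[0.3,610,106,48,0,0,0],[0.3,610,106,60,0,0,0],[0.3,610,106,70,0,0,0]]
  ]
}}

```text
time_s: 36.22
tcp_pos: [554.0, 369.9, 50.4]
tool_rot: [[-0.245, 0.97, -0.002], [0.97, 0.245, -0.001], [-0.001, -0.003, -1.0]]
ft_force: [-0.5, -1.0, 0.0]
finger_gap: 63.9
```

>>> {"name": "jog_arm", "arguments": {
  "plan": [
    [[0.3,0,0,0,0,0,0],[0.3,0,0,0,0,0,0],[0.3,0,0,0,0,0,0]]
  ]
}}

```text
time_s: 36.47
tcp_pos: [556.1, 368.8, 53.3]
tool_rot: [[-0.242, 0.97, 0.0], [0.97, 0.242, 0.0], [0.0, 0.001, -1.0]]
ft_force: [1.2, -0.5, 0.5]
finger_gap: 63.9
```

```bash
python3 - <<'E'
from h import *
s=cam("scene","22");t=cam("top","22")
crop(s,340,480,120,240,5,"pics/c22.png")
E
python3 tins.py 22; python3 go.py 556.7 369.5 4 104;
```

```text
scene 150 c 432.4 365.4 r 22.2 ztop [30.9 39.5] slope 0.08 174.0
scene 236 c 556.0 370.4 r 22.7 ztop [34.4 39.8] slope 0.01 -130.0
top 126 c 557.0 364.7 r 20.4 ztop [35.1 39.3] slope 0.03 -49.0
top 155 c 432.0 364.1 r 21.9 ztop [34.6 39.2] slope 0.01 86.0
t 36.57 tcp [556.3 369.1  53.6] yaw 104.0 tilt [0.0012 0.0006] F [-0.2 -0.  -0.1] gap 64.1 j [28. 41. 79.  0. 59. 14.]
row [ 0.3  0.4 49.6] [ 0.1 -0.  -0. ]
```

View pics/c22.png

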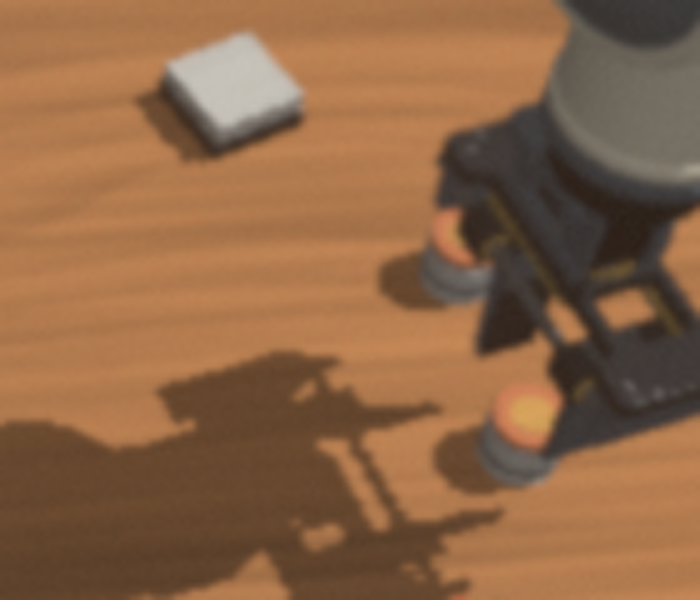

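>>> {"name": "jog_arm", "arguments": {
  "plan": [
    [[0.3,0,0,12,0,0,0],[0.3,0,0,26,0,0,0],[0.3,0,0,38,0,0,0],[0.3,0,0,46,0,0,0],[0.3,0,0,49.5,0,0,0],[0.3,0,0,49.5,0,0,0],[0.7,0,0,49.5,0,0,0],[0.7,0,0,49.5,0,0,0],[0.7,0,0,49.5,0,0,0],[0.7,0,0,49.5,0,0,0],[0.7,0,0,49.5,0,0,0]]
  ]
}}

```text
time_s: 37.48
tcp_pos: [556.0, 369.7, 3.7]
tool_rot: [[-0.243, 0.97, 0.001], [0.97, 0.243, 0.0], [0.0, 0.001, -1.0]]
ft_force: [-0.6, -0.7, 5.0]
finger_gap: 43.5
```

```bash
python3 go.py 586.5 -189.2 114 104
```

```text
t 37.48 tcp [556.  369.7   3.7] yaw 104.06 tilt [0.0008 0.0005] F [-0.6 -0.7  5. ] gap 43.5 j [29. 45. 81.  0. 54. 14.]
row [-549.6 -106.  -110.5] [ 0.1 -0.   0.1]
```

>>> {"name": "jog_arm", "arguments": {
  "plan": [
    [[0.7,0,0,-15,0,0,0],[0.7,0,0,-45,0,0,0],[0.7,-8,-2,-80,0,0,0],[0.7,-27,-5,-105,0,0,0],[0.7,-60,-12,-110,0,0,0],[0.7,-99,-19,-110,0,0,0],[0.7,-138,-27,-110,0,0,0],[0.7,-177,-34,-110,0,0,0],[0.7,-216,-42,-110,0,0,0],[0.7,-255,-49,-110,0,0,0],[0.7,-294,-57,-110,0,0,0],[0.7,-333,-64,-110,0,0,0],[0.7,-372,-72,-110,0,0,0],[0.7,-411,-79,-110,0,0,0],[0.7,-450,-87,-110,0,0,0],[0.7,-485,-94,-110,0,0,0],[0.7,-515,-99,-110,0,0,0],[0.7,-537,-104,-105,0,0,0],[0.7,-549,-106,-100,0,0,0],[0.7,-549,-106,-95,0,0,0]]
  ]
}}

```text
time_s: 39.15
tcp_pos: [586.3, -191.1, 97.8]
tool_rot: [[-0.241, 0.971, 0.001], [0.971, 0.241, -0.001], [-0.001, 0.0, -1.0]]
ft_force: [0.5, 0.4, -2.2]
finger_gap: 43.8
```

>>> {"name": "jog_arm", "arguments": {
  "plan": [
    [[0.7,0,0,0,0,0,0],[0.7,0,0,0,0,0,0],[0.7,0,0,0,0,0,0],[0.7,0,0,0,0,0,0]]
  ]
}}

```text
time_s: 39.48
tcp_pos: [586.3, -187.6, 98.4]
tool_rot: [[-0.244, 0.97, 0.0], [0.97, 0.244, 0.0], [-0.0, 0.0, -1.0]]
ft_force: [0.5, -0.2, -2.1]
finger_gap: 43.6
```

```bash
python3 - <<'E'
from h import *
s=cam("scene","23");t=cam("top","23")
crop(s,140,300,140,280,4,"pics/c23.png")
E
python3 go.py 586.5 -189.2 57.7 104; python3 tins.py 23
```

```text
t 39.58 tcp [ 586.4 -188.    98.4] yaw 104.12 tilt [ 0.0003 -0.0001] F [ 0.4  0.4 -0.9] gap 43.4 j [-23.  35.  86.   0.  60. -37.]
row [-1.2 -0.2 40.7] [0.  0.  0.1]
scene 239 c 460.2 353.3 r 24.8 ztop [34.9 39.6] slope 0.01 -175.0
top 223 c 462.8 352.8 r 22.4 ztop [34.9 39. ] slope 0.03 87.0
```

View pics/c23.png

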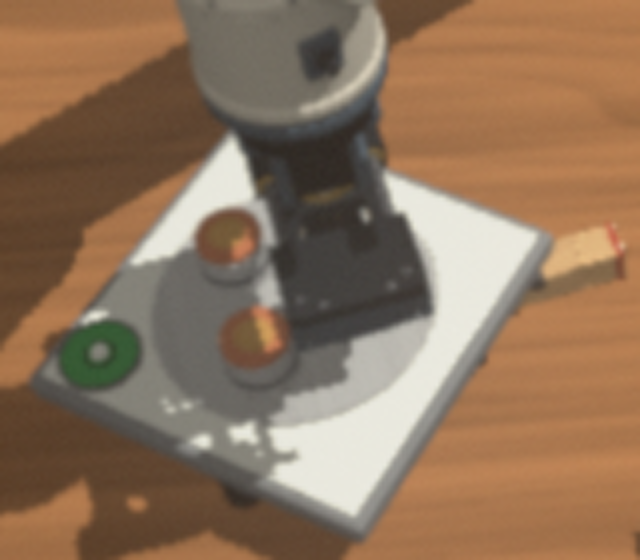

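>>> {"name": "jog_arm", "arguments": {
  "plan": [
    [[0.7,-1,0,15,0,0,0],[0.7,-1,0,27,0,0,0],[0.7,-1,0,34,0,0,0],[0.7,-1,0,38,0,0,0],[0.7,-1,0,40,0,0,0],[0.7,-1,0,41,0,0,0],[0.7,-1,0,41,0,0,0],[0.7,-1,0,41,0,0,0]]
  ]
}}

```text
time_s: 40.25
tcp_pos: [586.1, -189.5, 57.7]
tool_rot: [[-0.243, 0.97, -0.0], [0.97, 0.243, 0.0], [0.0, -0.0, -1.0]]
ft_force: [-4.2, 1.2, 5.1]
finger_gap: 43.6
```

>>> {"name": "jog_arm", "arguments": {
  "plan": [
    [[0.7,0,0,0,0,0,0],[0.45,0,0,0,0,0,0],[0.38,0,0,0,0,0,0],[0.38,0,0,0,0,0,0],[0.38,0,0,0,0,0,0],[0.38,0,0,-20,0,0,0],[0.38,0,0,-50,0,0,0],[0.38,0,0,-65,0,0,0],[0.38,0,0,-65,0,0,0],[0.38,0,0,-65,0,0,0]]
  ]
}}

```text
time_s: 41.08
tcp_pos: [586.9, -189.9, 122.9]
tool_rot: [[-0.243, 0.97, 0.002], [0.97, 0.243, -0.001], [-0.001, 0.001, -1.0]]
ft_force: [-1.5, 0.3, -0.2]
finger_gap: 56.3
```

```bash
python3 bub.py 24 >/dev/null 2>&1; python3 bub2.py 24 2>&1 | grep along; python3 tins.py 24;python3 go.py 462 353 122 104 462 353 52 104;
```

```text
24 scene win [ 584.8 -348. ] [42.  42.7] n 13 along -0.28 lat -1.86
scene 243 c 462.8 353.5 r 23.7 ztop [34.9 39.4] slope 0.02 -90.0
top 220 c 462.4 353.6 r 22.9 ztop [35.4 39.7] slope 0.01 155.0
t 41.18 tcp [ 586.  -189.5  121.4] yaw 104.05 tilt [-0.001   0.0005] F [-0.3  0.2 -0. ] gap 56.7 j [-23.  33.  84.   0.  63. -38.]
row [ 5.564e+02  1.150e+01 -3.000e-01] [-0.  -0.   0.1]
row [556.4  11.6  69.7] [-0.  -0.   0.1]
```

View pics/b24.png

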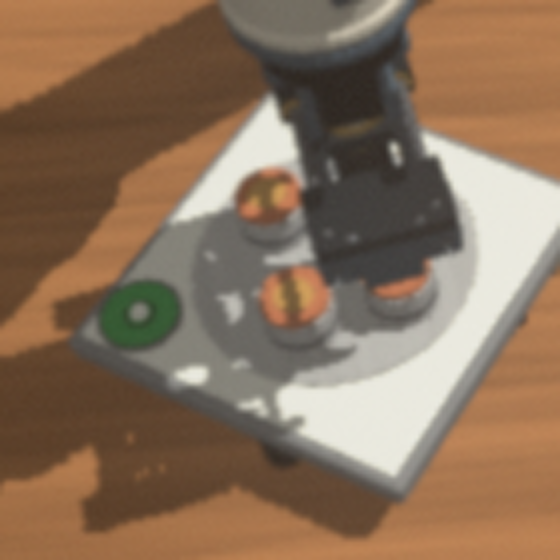

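Three tins are on the pan and the bubble is centred. Tin A was knocked to about (462.3, 353.3), so I go there.

>>> {"name": "jog_arm", "arguments": {
  "plan": [
    [[0.3,12,0,0,0,0,0],[0.3,35,1,0,0,0,0],[0.3,70,1,0,0,0,0],[0.3,109,2,0,0,0,0],[0.3,148,3,0,0,0,0],[0.3,187,4,0,0,0,0],[0.3,226,5,0,0,0,0],[0.3,265,5,0,0,0,0],[0.3,304,6,0,0,0,0],[0.3,343,7,0,0,0,0],[0.3,382,8,0,0,0,0],[0.3,421,9,0,0,0,0],[0.3,460,10,0,0,0,0],[0.3,495,10,5,0,0,0],[0.3,525,11,15,0,0,0],[0.3,546,11,30,0,0,0],[0.3,556,12,48,0,0,0],[0.3,556,12,60,0,0,0],[0.3,556,12,68,0,0,0],[0.3,556,12,68,0,0,0]]
  ]
}}

```text
time_s: 42.85
tcp_pos: [461.3, 351.9, 52.0]
tool_rot: [[-0.243, 0.97, -0.003], [0.97, 0.243, -0.002], [-0.001, -0.004, -1.0]]
ft_force: [0.4, -1.2, 0.5]
finger_gap: 63.8
```

>>> {"name": "jog_arm", "arguments": {
  "plan": [
    [[0.3,0,0,0,0,0,0],[0.3,0,0,0,0,0,0],[0.3,0,0,0,0,0,0]]
  ]
}}

```text
time_s: 43.1
tcp_pos: [463.5, 352.4, 54.9]
tool_rot: [[-0.242, 0.97, 0.001], [0.97, 0.242, 0.001], [0.0, 0.001, -1.0]]
ft_force: [-0.4, 0.9, 0.8]
finger_gap: 63.9
```

```bash
python3 - <<'E'
from h import *
s=cam("scene","25");t=cam("top","25")
crop(s,340,480,120,240,5,"pics/c25.png")
crop(s,140,300,140,280,4,"pics/c26.png")
E
python3 tins.py 25; python3 go.py 462.3 353.3 4 104; python3 bub2.py 25
```

```text
scene 193 c 461.7 354.0 r 22.5 ztop [34.3 39.7] slope 0.03 96.0
top 135 c 462.4 349.7 r 20.8 ztop [35.2 38.8] slope 0.02 95.0
t 43.2 tcp [463.4 352.5  54.8] yaw 104.03 tilt [0.0009 0.0006] F [-0.1 -0.5 -0.4] gap 63.7 j [31. 36. 92. -0. 51. 17.]
row [ 1.1 -0.9 50.8] [ 0.1 -0.   0. ]
25 scene win [ 584.9 -347.6] [43.2 43.8] n 20 along -0.06 lat -2.15
25 top win [ 583.6 -350. ] [45.3 45.7] n 32 along 0.12 lat 0.03
```

View pics/c25.png

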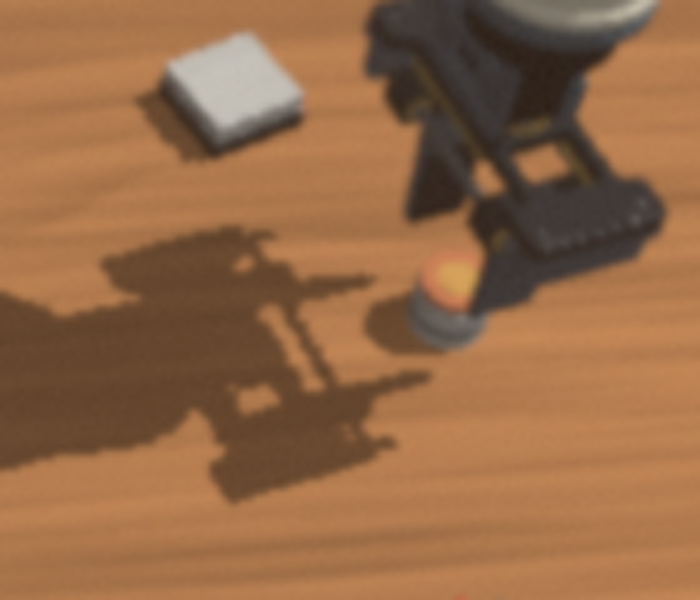

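View pics/c26.png

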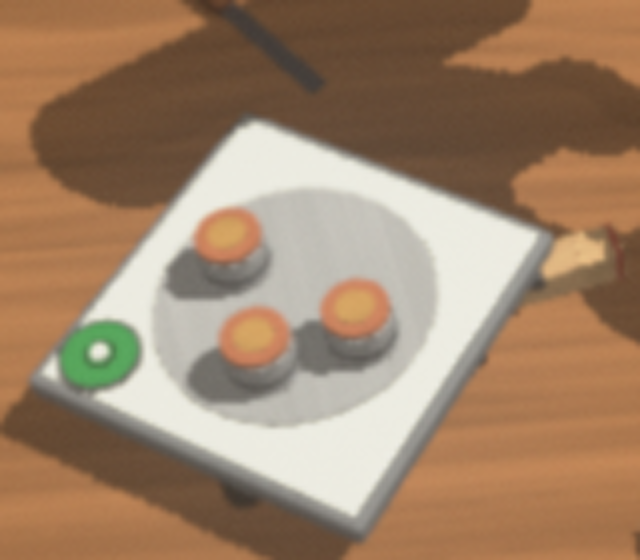

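>>> {"name": "jog_arm", "arguments": {
  "plan": [
    [[0.3,1,-1,12,0,0,0],[0.3,1,-1,26,0,0,0],[0.3,1,-1,38,0,0,0],[0.3,1,-1,47,0,0,0],[0.3,1,-1,50.5,0,0,0],[0.3,1,-1,50.5,0,0,0],[0.7,1,-1,50.5,0,0,0],[0.7,1,-1,50.5,0,0,0],[0.7,1,-1,50.5,0,0,0],[0.7,1,-1,50.5,0,0,0],[0.7,1,-1,50.5,0,0,0]]
  ]
}}

```text
time_s: 44.12
tcp_pos: [462.1, 353.4, 4.1]
tool_rot: [[-0.243, 0.97, 0.001], [0.97, 0.243, 0.0], [0.0, 0.001, -1.0]]
ft_force: [-0.9, -0.8, 5.7]
finger_gap: 43.6
```

```bash
python3 go.py 508.9 -208.6 114 104
```

```text
t 44.12 tcp [462.1 353.4   4.1] yaw 104.06 tilt [0.0008 0.0005] F [-0.9 -0.8  5.7] gap 43.6 j [32. 40. 94. -0. 45. 17.]
row [-556.6  -91.  -110.1] [ 0.  -0.   0.1]
```

>>> {"name": "jog_arm", "arguments": {
  "plan": [
    [[0.7,0,0,-15,0,0,0],[0.7,0,0,-45,0,0,0],[0.7,-8,-1,-80,0,0,0],[0.7,-27,-4,-105,0,0,0],[0.7,-60,-10,-110,0,0,0],[0.7,-99,-16,-110,0,0,0],[0.7,-138,-23,-110,0,0,0],[0.7,-177,-29,-110,0,0,0],[0.7,-216,-35,-110,0,0,0],[0.7,-255,-42,-110,0,0,0],[0.7,-294,-48,-110,0,0,0],[0.7,-333,-54,-110,0,0,0],[0.7,-372,-61,-110,0,0,0],[0.7,-411,-67,-110,0,0,0],[0.7,-450,-74,-110,0,0,0],[0.7,-487,-80,-110,0,0,0],[0.7,-519,-85,-110,0,0,0],[0.7,-543,-89,-108,0,0,0],[0.7,-556,-91,-104,0,0,0],[0.7,-556,-91,-100,0,0,0]]
  ]
}}

```text
time_s: 45.78
tcp_pos: [508.9, -210.7, 103.5]
tool_rot: [[-0.241, 0.971, 0.001], [0.971, 0.241, -0.001], [-0.001, 0.001, -1.0]]
ft_force: [-0.9, 0.4, -2.9]
finger_gap: 43.9
```

>>> {"name": "jog_arm", "arguments": {
  "plan": [
    [[0.7,0,0,0,0,0,0],[0.7,0,0,0,0,0,0],[0.7,0,0,0,0,0,0],[0.7,0,0,0,0,0,0]]
  ]
}}

```text
time_s: 46.12
tcp_pos: [508.6, -207.1, 103.8]
tool_rot: [[-0.244, 0.97, -0.0], [0.97, 0.244, 0.0], [0.0, -0.0, -1.0]]
ft_force: [0.0, -0.6, -1.4]
finger_gap: 43.6
```

```bash
python3 - <<'E'
from h import *
s=cam("scene","27");t=cam("top","27")
crop(s,140,300,140,280,4,"pics/c27.png")
E
python3 go.py 508.9 -208.6 58.1 104
```

```text
t 46.22 tcp [ 508.7 -207.5  103.8] yaw 104.12 tilt [ 0.0002 -0.    ] F [ 0.1 -0.1 -0.8] gap 43.9 j [-28.  30.  95.   0.  55. -43.]
row [-1.1 -0.1 45.7] [0.  0.  0.1]
```

View pics/c27.png

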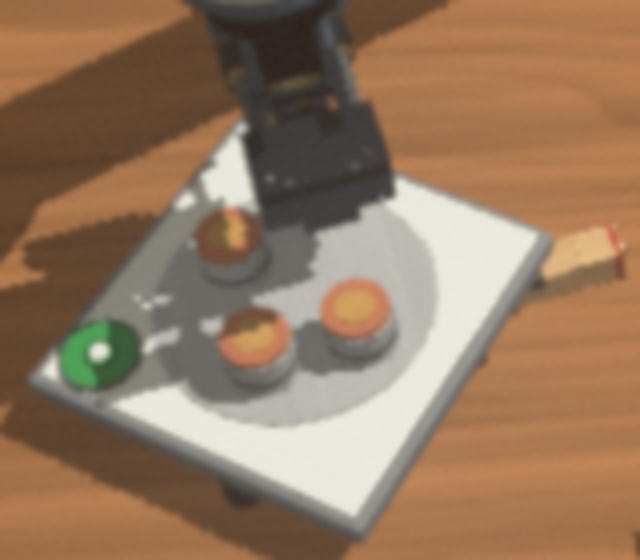

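>>> {"name": "jog_arm", "arguments": {
  "plan": [
    [[0.7,-0.5,0,15,0,0,0],[0.7,-0.5,0,30,0,0,0],[0.7,-0.5,0,38,0,0,0],[0.7,-0.5,0,43,0,0,0],[0.7,-0.5,0,45,0,0,0],[0.7,-0.5,0,46,0,0,0],[0.7,-0.5,0,46,0,0,0],[0.7,-0.5,0,46,0,0,0]]
  ]
}}

```text
time_s: 46.88
tcp_pos: [509.0, -208.8, 58.2]
tool_rot: [[-0.243, 0.97, 0.001], [0.97, 0.243, -0.0], [-0.001, 0.001, -1.0]]
ft_force: [-1.1, 0.0, -0.6]
finger_gap: 44.0
```

>>> {"name": "jog_arm", "arguments": {
  "plan": [
    [[0.7,0,0,0,0,0,0],[0.45,0,0,0,0,0,0],[0.38,0,0,0,0,0,0],[0.38,0,0,0,0,0,0],[0.38,0,0,0,0,0,0],[0.38,0,0,-20,0,0,0],[0.38,0,0,-50,0,0,0],[0.38,0,0,-85,0,0,0],[0.38,15,0,-110,0,0,0],[0.38,50,0,-120,0,0,0],[0.38,90,0,-120,0,0,0],[0.38,130,0,-120,0,0,0],[0.38,170,0,-120,0,0,0],[0.38,210,0,-120,0,0,0],[0.38,240,0,-120,0,0,0],[0.38,260,0,-120,0,0,0],[0.38,260,0,-120,0,0,0],[0.38,260,0,-120,0,0,0]]
  ]
}}

```text
time_s: 48.38
tcp_pos: [445.3, 44.3, 177.7]
tool_rot: [[-0.245, 0.97, 0.0], [0.97, 0.245, -0.0], [-0.0, 0.0, -1.0]]
ft_force: [0.0, 0.3, -0.6]
finger_gap: 56.5
```

```bash
python3 bub.py 28 >/dev/null 2>&1; python3 bub2.py 28; python3 - <<'E'
from h import *
s=load("pics/scene28.npz"); crop(s,130,430,130,330,2.6,"pics/c28.png")
for n in("scene","top"):
    c=load(f"pics/{n}28.npz"); P=cloud(c); X,Y,Z=[P[:,:,i] for i in range(3)]
    m=(Z>66)&(Z<105)&(np.hypot(X-555,Y+228)<100)
    nl,lab,st,ce=cv2.connectedComponentsWithStats(m.astype(np.uint8),connectivity=4)
    for i in range(1,nl):
        if st[i,4]>40:
            q=P[lab==i]; (cx,cy),r=cv2.minEnclosingCircle(q[:,:2].astype(np.float32)); qt=q[q[:,2]>84]; A=np.c_[qt[:,:2]-[cx,cy],np.ones(len(qt))]; k=np.linalg.lstsq(A,qt[:,2],rcond=None)[0]
            print(n,round(cx,1),round(cy,1),round(r,1),"top",np.median(qt[:,2]).round(1),"slope",np.hypot(*k[:2]).round(3),"rim dist",round(np.hypot(cx-555,cy+228)+22,1))
    g=(np.hypot(X-682,Y-152)<30)&(Z>15)&(Z<70); print("weight",np.nanpercentile(P[g],[2,50,98],axis=0).round(1).tolist())
    g=(Z>6)&(Z<40)&(Y>-62)&(Y<0)&(X>460)&(X<540); print("wedge",np.nanpercentile(P[g],[2,98],axis=0).round(1).tolist() if g.sum() else None)
E
```

```text
28 scene win [ 585.1 -347.6] [43.4 44.7] n 20 along -0.1 lat -2.34
28 top win [ 583.6 -350. ] [45.3 45.7] n 31 along 0.11 lat 0.04
scene 509.1 -207.0 23.1 top 89.6 slope 0.027 rim dist 72.5
scene 525.6 -268.2 22.9 top 89.2 slope 0.034 rim dist 71.8
scene 586.6 -187.2 22.7 top 89.3 slope 0.035 rim dist 73.6
scene 602.5 -247.5 23.1 top 89.3 slope 0.032 rim dist 73.4
weight [[666.9, 138.9, 16.2], [685.9, 151.0, 46.8], [694.6, 165.5, 52.1]]
wedge [[494.2, -61.0, 7.2], [525.1, -22.9, 31.4]]
top 600.0 -246.6 22.3 top 90.0 slope 0.025 rim dist 70.7
top 585.1 -187.9 21.1 top 90.3 slope 0.02 rim dist 72.1
top 525.2 -267.9 22.5 top 90.2 slope 0.019 rim dist 71.8
top 509.8 -207.1 21.4 top 90.4 slope 0.036 rim dist 71.8
weight [[663.8, 136.7, 20.1], [676.4, 148.3, 48.5], [691.1, 164.4, 52.7]]
wedge [[504.2, -60.6, 24.8], [525.1, -34.2, 31.7]]
```

View pics/c28.png

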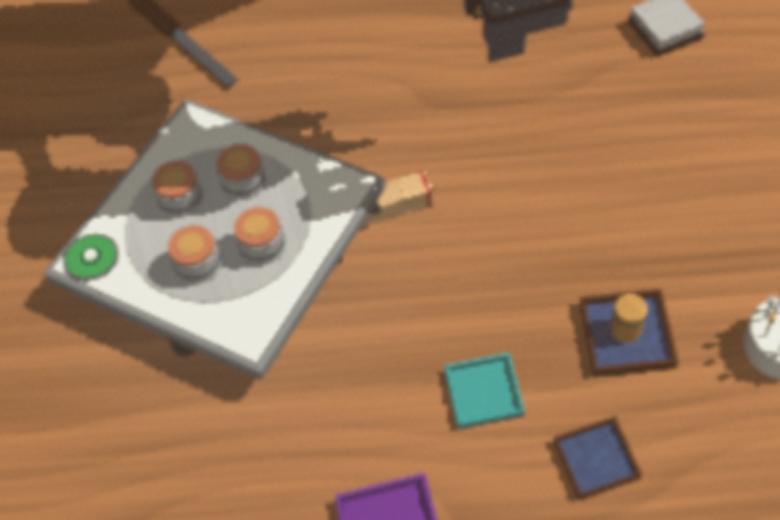

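```bash
python3 -c "
from rig import finish_job
print(finish_job())"
```

```text
the job is handed in; nothing more can be done
None
```

The job is done and handed in at about 48 s of the 210 s allowed; `finish_job` gave no verdict. The brass weight went into the larger blue-lined tray. The wedge went under the low corner until the bubble was centred, and I left it there. I then pressed all four lids down on the bench and stood the four tins on the pan. One tin was knocked a few centimetres aside during the run, so I found it again before picking it up.

My last checks, with the arm clear of everything:
- **Level:** with all four tins on, the bubble reads about 0.1 mm off centre in both cameras (-0.1 and +0.1; the limit is 2.5 mm). It read the same while the scale was empty. The scene camera puts the bubble about 2 mm to one side of its line of travel and the top camera does not, so I take that as calibration error.
- **Tins:** all four stand upright, with their tops about 90 mm above the bench. Their outer edges are at most 74 mm from the pan's centre, and the rim is at 90 mm.
- **Lids:** on the bench every lid measured at most 0.04 rad from level. On the pan the measured slopes were 0.02 to 0.036 rad, which I take as depth noise.
- **Weight:** it stands upright in the tray, top about 51 mm above the bench.
- **Wedge:** it is still under the skid, with the grip block outside the slab.
- **Bench block, bur stand and file:** I did not touch them.

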